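# Meter one batch of beads into a counting cell

### The job

Set the counting cell upright on the marked place of the dispenser's base, under the lanes, with its clear end windows square to the light path between lamp and sensor and its grip fin to the front, and let go of it. Then draw the gate out only far enough that every lane before the one with the red bead (counted from the end away from the gate's handle) empties into the cell, keep the red bead's lane and the lanes beyond it full, and push the gate fully home again. Spill no bead, and leave the dropper bottle, the vial and the wash bottle standing where they are.

Things in the scene. Friction and masses are not known exactly. Their poses are not given: they have to be found in the camera images.
- dispenser: Bead dispenser, fixed. Origin on the worktop under the middle of its lanes; x to its back, y along the row of lanes, z up. Sizes in mm in this frame. Base plate 6 thick (x -40..72, y +-108). Black lamp post and sensor post, 50 tall, at y = +97 and -97 (inner faces +-87, x +-13): the light path runs along y. Grey column behind at x 54..66. Front (-x) open.
- bed (a point): Centre of the cell's place, on top of the base plate (dispenser 0, 0, z 6 mm), axes as the dispenser's. White lines round it (x +-27, y +-68 mm) mark where the cell must stand.
- lanes (a point): Middle of the top of the lane block (dispenser 0, 0, z 158 mm). Four lanes side by side, centres at dispenser y = +42, +14, -14, -42 mm: lanes 1, 2, 3, 4; two beads one above the other in each. Block x +-16, y +-60, z 106..158; gate rails below to z 99, x +-23.
- slide_top (a point): Middle of the top edge of the clear loading slide (dispenser x -108, z 293 mm, y +-62). The slide leans 35 degrees forward from the lanes' top (x -14, z 157) to here, over the front of the bed: nothing reaches the bed from straight above; to set the cell down the hand must lean back to the front, 25 to 45 degrees from vertical.
- gate (a joint): Gate slide under the lanes, m: 0 = fully home (stop), grows as it is drawn along dispenser -y, to 0.115; stays where left, friction about 1.5 N; starts at 0 to 0.008. Its edge is at dispenser y = 0.058 - value: lanes open in order 1, 2, 3, 4. Lane n surely empties at 0.028 n and is surely held below 0.028 n - 0.012, so 0.028 n + 0.008 empties lanes 1 to n only.
- gate_grip (a point): Point in the gate's orange upright handle (18 x 18 mm, z 104 to 154, room free above), on its axis at z = 140; at gate 0 it is at dispenser x 0, y -130 mm, and moves with the gate. Axes as the dispenser's. Blue stripes across the gate's top reach the block's end face near the handle when the gate is at 0.036, 0.064, 0.092.
- cell: Loose counting cell: open-topped trough 50 (x) x 136 (y) x 60 (z) mm, about 0.16 kg, 4 mm walls; long sides frosted white, the two ends (facing its +y and -y) clear windows. Origin: centre of the underside, z up. A black upright grip fin stands out of the middle of its -x side: 14 mm thick (y), x -25 to -75, z 13 to 65 mm. Seated properly its axes are parallel to the dispenser's and the fin points to the front.
- cell_grip (a point): Point in the cell's grip fin, at cell x -55, y 0, z 50 mm; axes as the cell's.
- red: Red bead, 22 mm ball (origin = its centre). It is the upper bead in lane 2, 3 or 4 and marks the end of the batch.
- low_0: White bead, 22 mm ball (origin = its centre), lower bead in lane 1 (lane 1 is at the +y end).
- low_1: White bead, 22 mm ball (origin = its centre), lower bead in lane 2 (lane 1 is at the +y end).
- low_2: White bead, 22 mm ball (origin = its centre), lower bead in lane 3 (lane 1 is at the +y end).
- low_3: White bead, 22 mm ball (origin = its centre), lower bead in lane 4 (lane 1 is at the +y end).
- high_0: White bead, 22 mm ball (origin = its centre), upper bead in lane 1.
- high_1: White bead, 22 mm ball (origin = its centre), upper bead in lane 2, 3 or 4.
- high_2: White bead, 22 mm ball (origin = its centre), upper bead in lane 2, 3 or 4.
- dropper: Bystander: white dropper bottle with blue cap, 33 mm across, 85 tall, standing behind the cell; origin under its centre.
- vial: Bystander: vial with red cap, 23 mm across, 60 tall, standing behind the cell; origin under its centre.
- wash: Bystander: tall wash bottle with red cap and spout, 76 mm across, 267 tall, standing to the left of the dispenser; origin under its centre.
Things that resemble listed ones, but are neither listed nor needed, are in the scene too. Leave any purple look-alike of the cell alone.

How it is judged (in metres and radians):
On the way, in this order (a step that is already met when the one before it is completed fails the run):
1. the cell stands on its place, square to the light path, released, with the gate not yet opened (x of cell in the frame of dispenser between -0.011 and 0.011 m and y of cell in the frame of dispenser between -0.011 and 0.011 m and z of cell in the frame of dispenser between 0.003 and 0.01 m and angle between the y axis of cell and the y axis of dispenser, either way round below 0.12 rad and angle between cell's own z axis and vertical below 0.06 rad and contact force between the fingers and cell below 0.1 N and linear speed of cell below 0.02 m/s and value of joint gate below 0.012 m), for 0.2 s.
2. the gate is part open and the batch, all lanes before the red bead's, lies in the cell (x of cell in the frame of dispenser between -0.011 and 0.011 m and y of cell in the frame of dispenser between -0.011 and 0.011 m and z of cell in the frame of dispenser between 0.003 and 0.01 m and angle between the y axis of cell and the y axis of dispenser, either way round below 0.12 rad and angle between cell's own z axis and vertical below 0.06 rad and ((z of each of red, low_1, low_2, low_3 in the frame of dispenser above 0.1 m and y of red in the frame of dispenser between 0 and 0.028 m and z of each of low_0, high_0 in the frame of cell below 0.05 m and (z of high_1 in the frame of cell below 0.05 m or (z of high_1 in the frame of dispenser above 0.1 m and y of high_1 in the frame of dispenser below 0 m)) and (z of high_2 in the frame of cell below 0.05 m or (z of high_2 in the frame of dispenser above 0.1 m and y of high_2 in the frame of dispenser below 0 m))) or (z of each of red, low_2, low_3 in the frame of dispenser above 0.1 m and y of red in the frame of dispenser between -0.028 and 0 m and z of each of low_0, low_1, high_0 in the frame of cell below 0.05 m and (z of high_1 in the frame of cell below 0.05 m or (z of high_1 in the frame of dispenser above 0.1 m and y of high_1 in the frame of dispenser below -0.028 m)) and (z of high_2 in the frame of cell below 0.05 m or (z of high_2 in the frame of dispenser above 0.1 m and y of high_2 in the frame of dispenser below -0.028 m))) or (z of each of red, low_3 in the frame of dispenser above 0.1 m and y of red in the frame of dispenser between -0.056 and -0.028 m and z of each of low_0, low_1, low_2, high_0, high_1, high_2 in the frame of cell below 0.05 m)) and value of joint gate above 0.02 m), for 0.2 s.
At the end, for the whole second after the job is handed in: Cell on the base within 11 mm of centre in x and y, within 0.12 rad of the light path, upright within 0.06 rad, released, at rest; all beads of the lanes before the red bead's lie in it, all others stay in their lanes; gate within 5 mm of fully home (x of cell in the frame of dispenser between -0.011 and 0.011 m and y of cell in the frame of dispenser between -0.011 and 0.011 m and z of cell in the frame of dispenser between 0.003 and 0.01 m and angle between the y axis of cell and the y axis of dispenser, either way round below 0.12 rad and angle between cell's own z axis and vertical below 0.06 rad and ((z of each of red, low_1, low_2, low_3 in the frame of dispenser above 0.1 m and y of red in the frame of dispenser between 0 and 0.028 m and z of each of low_0, high_0 in the frame of cell below 0.05 m and (z of high_1 in the frame of cell below 0.05 m or (z of high_1 in the frame of dispenser above 0.1 m and y of high_1 in the frame of dispenser below 0 m)) and (z of high_2 in the frame of cell below 0.05 m or (z of high_2 in the frame of dispenser above 0.1 m and y of high_2 in the frame of dispenser below 0 m))) or (z of each of red, low_2, low_3 in the frame of dispenser above 0.1 m and y of red in the frame of dispenser between -0.028 and 0 m and z of each of low_0, low_1, high_0 in the frame of cell below 0.05 m and (z of high_1 in the frame of cell below 0.05 m or (z of high_1 in the frame of dispenser above 0.1 m and y of high_1 in the frame of dispenser below -0.028 m)) and (z of high_2 in the frame of cell below 0.05 m or (z of high_2 in the frame of dispenser above 0.1 m and y of high_2 in the frame of dispenser below -0.028 m))) or (z of each of red, low_3 in the frame of dispenser above 0.1 m and y of red in the frame of dispenser between -0.056 and -0.028 m and z of each of low_0, low_1, low_2, high_0, high_1, high_2 in the frame of cell below 0.05 m)) and value of joint gate between -0.005 and 0.005 m and linear speed of cell below 0.02 m/s and contact force between the fingers and cell below 0.1 N); the robot touches nothing.
It fails at once if the red bead leaves the dispenser (z of red in the frame of dispenser below 0.095 m).
It fails at once if a bead lands outside the cell, on the bench or base, or is thrown out of the lanes ((not (x of low_0 in the frame of cell between -0.025 and 0.025 m and y of low_0 in the frame of cell between -0.068 and 0.068 m and z of low_0 in the frame of cell between 0 and 0.056 m) and (height (world z) of low_0 below 0.05 m or horizontal distance between low_0 and dispenser above 0.11 m)) or (not (x of low_1 in the frame of cell between -0.025 and 0.025 m and y of low_1 in the frame of cell between -0.068 and 0.068 m and z of low_1 in the frame of cell between 0 and 0.056 m) and (height (world z) of low_1 below 0.05 m or horizontal distance between low_1 and dispenser above 0.11 m)) or (not (x of low_2 in the frame of cell between -0.025 and 0.025 m and y of low_2 in the frame of cell between -0.068 and 0.068 m and z of low_2 in the frame of cell between 0 and 0.056 m) and (height (world z) of low_2 below 0.05 m or horizontal distance between low_2 and dispenser above 0.11 m)) or (not (x of low_3 in the frame of cell between -0.025 and 0.025 m and y of low_3 in the frame of cell between -0.068 and 0.068 m and z of low_3 in the frame of cell between 0 and 0.056 m) and (height (world z) of low_3 below 0.05 m or horizontal distance between low_3 and dispenser above 0.11 m)) or (not (x of high_0 in the frame of cell between -0.025 and 0.025 m and y of high_0 in the frame of cell between -0.068 and 0.068 m and z of high_0 in the frame of cell between 0 and 0.056 m) and (height (world z) of high_0 below 0.05 m or horizontal distance between high_0 and dispenser above 0.11 m)) or (not (x of high_1 in the frame of cell between -0.025 and 0.025 m and y of high_1 in the frame of cell between -0.068 and 0.068 m and z of high_1 in the frame of cell between 0 and 0.056 m) and (height (world z) of high_1 below 0.05 m or horizontal distance between high_1 and dispenser above 0.11 m)) or (not (x of high_2 in the frame of cell between -0.025 and 0.025 m and y of high_2 in the frame of cell between -0.068 and 0.068 m and z of high_2 in the frame of cell between 0 and 0.056 m) and (height (world z) of high_2 below 0.05 m or horizontal distance between high_2 and dispenser above 0.11 m)) or (not (x of red in the frame of cell between -0.025 and 0.025 m and y of red in the frame of cell between -0.068 and 0.068 m and z of red in the frame of cell between 0 and 0.056 m) and (height (world z) of red below 0.05 m or horizontal distance between red and dispenser above 0.11 m))).
It fails at once if a bystander (dropper bottle, vial, wash bottle) is shifted by more than 20 mm or tipped ((distance of dropper from where it was at the start of the episode above 0.02 m or angle between dropper's own z axis and vertical above 0.35 rad) or (distance of vial from where it was at the start of the episode above 0.02 m or angle between vial's own z axis and vertical above 0.35 rad) or (distance of wash from where it was at the start of the episode above 0.02 m or angle between wash's own z axis and vertical above 0.35 rad)).
It also fails if it takes over 59 s, if anything falls off the work surface, if the arm or the gripper's body presses on something with over 40 N, if the wrist force passes 120 N, or if a joint passes its speed limit or range.

### The arm

A 7-joint arm with a two-finger parallel gripper is mounted at the origin on a cart in front of the work surface, level with it; the furniture and walls round the work are solid. World frame = base frame: x ahead of the robot, y to its left, z up, the work surface at z = 0. Lengths are in mm, angles in rad, forces in N, time in s.
With the tool pointing down it reaches from about 425 to 1025 mm from the base axis. Payload 9.4 kg.
Tool frame: the origin (TCP) lies between the finger pads; the fingertips stand 19 mm ahead of it and the grasp point (between the pads) is the TCP; z points along the fingers, y is the direction in which the jaws open and shut (so a half turn about z gives the same grasp; the last joint's range is limited). The gripper opens to 93 mm and grips with 3 to 60 N. Pads are 15 mm wide; open, the fingers measure 128 mm over their backs; the gripper's body (75 mm by 188 mm) begins 65 mm behind the grasp point.
Start: joints at [-1.351, 0.599, -0.003, 1.599, 0.002, 0.943, -0.08], TCP at [212.038, 693.299, 237.618] pointing down, gripper open.
Joint ranges: [-2.57, 2.57], [-0.35, 1.97], [-1.29, 1.29], [0.11, 2.56], [-1.05, 4.19], [0.11, 1.86], [-2.63, 2.63]. Speed limits (rad/s): [2.22, 2.22, 3.01, 3.01, 3.14, 3.14, 3.14].

### API

Orientations are given as a 3x3 rotation matrix whose columns are the frame's x, y, z axes.
In Python, from station import read_state, cams, order gives the robot as it stands.
- The arm moves only by the tool play_rows, never from a script. Its argument "commands" is a list of rows, each a list of 7 numbers: the turn, a rotation vector about the tool's x, y, z in degrees, then the shift along the tool's x, y, z in m, then the closure in counts, from 0 (fully open) to 255 (shut). In form: [[wx, wy, wz, x, y, z, fingers], ...]. A call has 1 to 12 rows; each row shifts and turns the commanded pose from where the row before left it, along the tool's axes as they then stand; what a row does not reach is not made up. A row lasts 1/8 s, in which the tool goes at most 62.5 mm and 10.7 degrees, less where a joint would pass 70% of its speed; a pose out of reach is approached as far as the arm can. A call with a gripper value outside its range is refused whole. The fingers move at their own pace and stop on an object; "force" is the grip in N (left out, the last holds). Time passes only in rows, so rows that do not move let the fingers close. It gives the time, the measured TCP pose, the force and the opening at its end, in the units of the state.
- read_state(): the state, without advancing time (a new reading comes with each control period).
- cams.read_camera(name): name is "scene" or "top" or "wrist"; returns (picture, depth): 384x512x3 uint8, red, green, blue; 384x512 float32, mm along the optical axis (not along the pixel's ray), 0 where there is no reading.
- cams.get_calibration(name): a dict with "fx", "fy", "cx", "cy" (pixels), "extrinsics" (4x4, takes a point from world to camera coordinates); the wrist camera has in their place "mount" (4x4, takes a point from camera to tool coordinates, whose origin is the TCP and whose axes are the flange's). Camera axes: x right, y down, z forward; pixel columns grow to the right and rows downward; lengths in mm; the calibration is good to about 2 mm. A picture is of the moment at which its call begins: read the wrist's pose just before it. get_calibration takes no time and is no camera call.
- order.finish_job(): hands the job in, once; it reports no verdict.
The state is a dict: "clock": time; "qpos": joint angles; "qd": joint speeds; "tau": joint torques, N m; "eef_pos": TCP position; "tcp_rot": TCP orientation; "contact_force": force on the tool from outside, world axes, zero at the start; "ft_torque": the same for the moment, N m; "opening": opening from 0.0 (shut) to 1.0 (fully open).
Only numpy, scipy, OpenCV 4.12 (cv2) and the standard library are available. Lean on these libraries where they do the work, as an engineer would, in place of code of your own. Each camera call takes 0.05 s, during which the arm holds its last target.

## Working session

There is one attempt and no reset: what is moved stays moved. The work goes in short steps, Python scripts to look and compute and a tool call to move; the robot and the scene stay as the last step left them, time stands still between calls to the robot, and variables do not carry over. Pictures are saved under pics/ and viewed, and the job is handed in when it is done.

Besides the shell and the picture viewer there is one more tool, called after ">>>" as name([rows], argument=value, ...), one row to a line, values as JSON. play_rows: Moves the arm, as the interface text tells. Its arguments: {"type":"object","properties":{"commands":{"type":"array","items":{"type":"array","items":{"type":"number"}}},"force":{"type":"number"}},"required":["commands"]}

```bash
ls; mkdir -p pics; python3 - <<'E'
from station import read_state, cams, order
import cv2,numpy as np
print(read_state())
for n in ["scene","top","wrist"]:
    p,d=cams.read_camera(n); cv2.imwrite(f"pics/{n}0.png",p[:,:,::-1]); np.save(f"pics/{n}0.npy",d)
    print(n,cams.get_calibration(n))
E
```

```text
pics
{'clock': 0.0, 'qpos': array([-1.35070443,  0.60010481, -0.00253959,  1.60010242,  0.00179319,
        0.94290896, -0.07979659]), 'qd': array([-6.98944257e-04, -3.36593488e-04, -5.15470109e-06, -2.12593002e-04,
       -8.35499137e-04, -7.48328011e-04, -4.62886987e-05]), 'tau': array([ 1.40934761e-03, -7.65067148e+01,  1.49757564e+00, -2.52340525e+01,
       -5.25090576e-02,  1.73231133e-02,  1.62244874e-04]), 'eef_pos': array([211.9125109 , 692.8695551 , 236.78448702]), 'tcp_rot': array([[-9.56295692e-01,  2.92401182e-01, -3.12414285e-04],
       [ 2.92401317e-01,  9.56294543e-01, -1.48893461e-03],
       [-1.36606164e-04, -1.51521210e-03, -9.99998843e-01]]), 'contact_force': array([-0.33084558,  0.04257629, -0.5403176 ]), 'ft_torque': array([-0.00271623,  0.02758435, -0.0411526 ]), 'opening': 1.0003727004364853}
scene {'fx': 375.9567467174394, 'fy': 375.9567467174394, 'cx': 256.15746364959915, 'cy': 193.82537140550815, 'extrinsics': array([[-7.68399372e-01, -6.39902057e-01, -9.36820765e-03,
         4.70325573e+02],
       [-4.57167606e-01,  5.59096530e-01, -6.91671056e-01,
   
[... 417 characters left out ...]
7530e-01, -1.95178211e-02, -1.03887473e-01,
         6.24218059e+02],
       [ 1.03569092e-01,  1.66732089e-02, -9.94482502e-01,
         9.70774219e+02],
       [ 0.00000000e+00,  0.00000000e+00,  0.00000000e+00,
         1.00000000e+00]])}
wrist {'fx': 325.9998305175223, 'fy': 325.9998305175223, 'cx': 260.8559515306201, 'cy': 192.04559125421835, 'mount': array([[ 3.40831995e-04, -9.68956570e-01, -2.47230763e-01,
         6.84466424e+01],
       [ 9.99999220e-01,  3.32126828e-05,  1.24842911e-03,
         1.19861120e+00],
       [-1.20146240e-03, -2.47230996e-01,  9.68955825e-01,
        -1.46472959e+02],
       [ 0.00000000e+00,  0.00000000e+00,  0.00000000e+00,
         1.00000000e+00]])}
```

View pics/scene0.png

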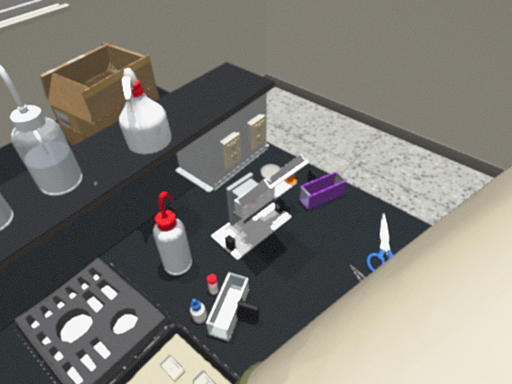

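View pics/top0.png

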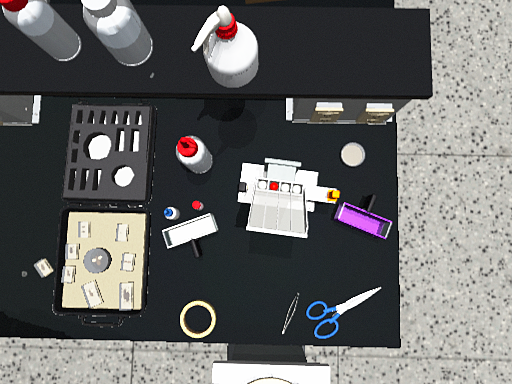

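View pics/wrist0.png

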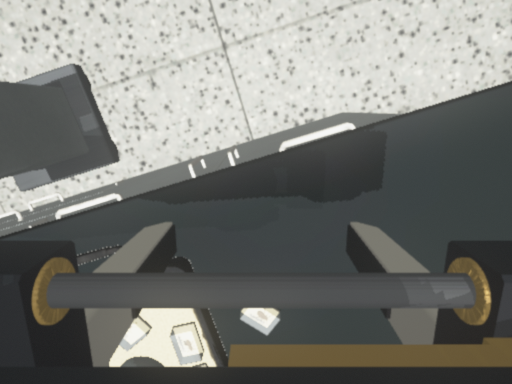

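```bash
cat > h.py <<'E'
import numpy as np,cv2
from station import read_state, cams, order
def cal(n):
    c=cams.get_calibration(n); K=np.array([[c['fx'],0,c['cx']],[0,c['fy'],c['cy']],[0,0,1]])
    if 'mount' in c:
        s=read_state(); T=np.eye(4);T[:3,:3]=s['tcp_rot'];T[:3,3]=s['eef_pos']; W=T@c['mount']
    else: W=np.linalg.inv(c['extrinsics'])
    return K,W   # W cam->world
def ray(n,u,v,z,KW=None):
    K,W=KW or cal(n); r=W[:3,:3]@np.linalg.solve(K,[u,v,1.]); o=W[:3,3]; return o+r*(z-o[2])/r[2]
def cloud(K,W,d):
    v,u=np.mgrid[:d.shape[0],:d.shape[1]]
    P=np.stack([(u-K[0,2])/K[0,0]*d,(v-K[1,2])/K[1,1]*d,d],-1)
    return P@W[:3,:3].T+W[:3,3]
E
python3 - <<'E'
from h import *
im=cv2.imread('pics/top0.png'); 
a=cv2.resize(im[150:265,150:400],None,fx=3.2,fy=3.2,interpolation=cv2.INTER_CUBIC); cv2.imwrite('pics/topz.png',a)
im=cv2.imread('pics/scene0.png')
a=cv2.resize(im[150:350,180:360],None,fx=3,fy=3,interpolation=cv2.INTER_CUBIC); cv2.imwrite('pics/scz.png',a)
E
```

```text
(no output)
```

View pics/topz.png

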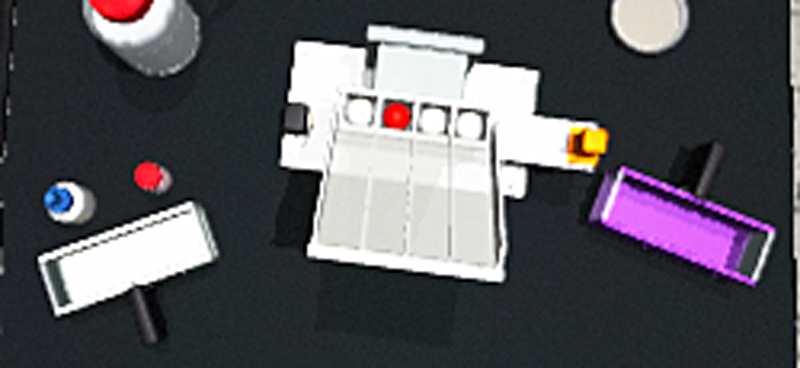

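View pics/scz.png

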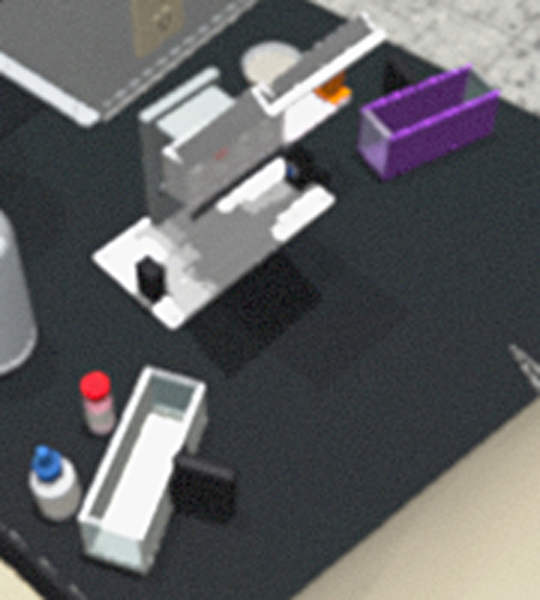

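```bash
python3 - <<'E'
from h import *
K,W=cal('top'); d=np.load('pics/top0.npy'); C=cloud(K,W,d); im=cv2.imread('pics/top0.png'); hsv=cv2.cvtColor(im,cv2.COLOR_BGR2HSV)
Z=C[:,:,2]
print('table z',np.median(Z[260:300,220:270]))
# cell: points above z 40 in region
m=np.zeros(Z.shape,bool); m[205:262,158:222]=1
rim=m&(Z>54)&(Z<66)&(im.min(2)>120)
pts=C[rim][:,:2].astype(np.float32); print(len(pts),cv2.minAreaRect(pts))
fin=m&(Z>45)&(Z<75)&(im.max(2)<90)
print('fin',fin.sum(),C[fin].mean(0) if fin.any() else 0, cv2.minAreaRect(C[fin][:,:2].astype(np.float32)))
# dispenser
o=cv2.inRange(hsv,(8,150,120),(28,255,255))>0
print('orange',np.argwhere(o).mean(0)[::-1],o.sum()); oo=o&(Z>148)&(Z<160); print(C[oo].mean(0),cv2.minAreaRect(C[oo][:,:2].astype(np.float32)))
r=(cv2.inRange(hsv,(0,150,80),(6,255,255))>0); r[:170]=0; r[200:]=0; r[:,:240]=0; r[:,310:]=0
vu=np.argwhere(r); print('red px',vu.mean(0)[::-1],len(vu),C[r].mean(0),C[r].max(0))
b=np.zeros(Z.shape,bool); b[150:245,230:350]=1
for lo,hi in((2,10),(46,54),(154,162)):
    k=b&(Z>lo)&(Z<hi); p=C[k][:,:2].astype(np.float32); print(lo,k.sum(),cv2.minAreaRect(p),p.min(0),p.max(0))
print('slide',C[b&(Z>270)].min(0),C[b&(Z>270)].max(0))
st=b&(Z>280)
P=C[st]; print(P.mean(0))
# print z map
np.set_printoptions(linewidth=250)
print(Z[160:242:3,236:345:4].astype(int))
E
```

```text
table z 0.6702420737958619
216 ((520.3472290039062, 233.044677734375), (82.21378326416016, 135.7624053955078), 20.692882537841797)
fin 149 [469.27024084 215.43981308  60.58168773] ((501.8182678222656, 241.96981811523438), (100.34974670410156, 128.1767120361328), 86.2037124633789)
orange [333.39772727 195.07954545] 88
[ 602.38939901 -142.21839873  154.0409544 ] ((601.3916625976562, -142.89308166503906), (16.650955200195312, 17.702980041503906), 0.38633570075035095)
red px [273.56363636 185.74545455] 55 [620.48395877   6.38191045 145.02701098] [631.73281603  15.16278591 151.4117691 ]
2 2470 ((607.685546875, -43.90724182128906), (267.1775817871094, 338.63861083984375), 1.2476630210876465) [ 470.84268 -211.67773] [742.69714 127.86304]
46 93 ((596.9915161132812, -54.9552001953125), (316.1366271972656, 48.61091995239258), 73.92243194580078) [ 529.86145 -200.10995] [640.17316  99.71011]
154 370 ((638.3638305664062, -51.5208740234375), (201.23670959472656, 80.61882019042969), 84.25794982910156) [ 594.91394 -148.54723] [686.69586   49.525784]
slide [501.21678155 -58.4721146  270.04991284] [ 5
[... 3386 characters left out ...]
1  296  296  296  296  295  293  288  298  286  285  281  282  279  277  275    0    0    0    0    0    1    4   -1    0    2]
 [   3    0   -1    3    4    1    3  293  298  297  295  297  295  295  289  289  290  287    1   -2   -3    0    0    0    3    1    2    0]
 [   1    4    3    0    3    0    0    0    1    1   -3    0  294  294  296  297  294  296    4   -1    0   -1    0    0    1    0    3   -1]
 [  -4    0    1    1    0    2    2    0    2    0    1    1    0    3    2   -1   -1    1    1    1    2    0    1    0    3    0    0    1]
 [   2    0    2    0    0    0   -1    0    1    1    1    2    3    1    0    0    2    2    0   -1    2    0    2    0    0    1    1    0]]
```

```bash
python3 - <<'E'
from h import *
K,W=cal('top'); d=np.load('pics/top0.npy'); C=cloud(K,W,d); im=cv2.imread('pics/top0.png'); hsv=cv2.cvtColor(im,cv2.COLOR_BGR2HSV)
Z=C[:,:,2]
b=np.zeros(Z.shape,np.uint8); b[150:245,230:350]=1
m=((b>0)&(Z>3)&(Z<11)&(im.min(2)>150)).astype(np.uint8)
m=cv2.morphologyEx(m,cv2.MORPH_OPEN,np.ones((2,2),np.uint8))
n,l,s,c=cv2.connectedComponentsWithStats(m); print(s[1:].tolist())
vu=np.argwhere(m>0); P=np.array([ray('top',u,v,6,(K,W))[:2] for v,u in vu],np.float32)
r=cv2.minAreaRect(P); print('base',r, cv2.boxPoints(r).round(1).tolist())
# posts
for n_,(u0,u1,v0,v1) in dict(lamp=(236,250,178,196),).items():
    q=(Z>40)&(Z<55); k=np.zeros_like(q);k[v0:v1,u0:u1]=1;k&=q; print(n_,C[k].mean(0),k.sum())
# lane walls: block top
q=(b>0)&(Z>135)&(Z<163); q[:170]=0;q[:,:255]=0;q[:,305:]=0
# beads white
for i,(u,v) in enumerate([(262,185),(273.5,186),(285,187),(297,188.5)]):
    print(i+1, ray('top',u,v,141,(K,W)).round(1))
# cell with connected comp around it
b=np.zeros(Z.shape,np.uint8); b[205:262,158:222]=1
g=((b>0)&(Z>8)&(im.min(2)>60)).astype(np.uint8)
n,l,s,c=cv2.connectedComponentsWithStats(g); print(s[1:].tolist())
i=1+s[1:,4].argmax()
rim=(l==i)&(Z>52)&(Z<67)
vu=np.argwhere(rim); P=np.array([ray('top',u,v,60,(K,W))[:2] for v,u in vu],np.float32)
r=cv2.minAreaRect(P); print('cell',len(P),r,cv2.boxPoints(r).round(1).tolist())
f=(b>0)&(Z>45)&(Z<75)&(im.max(2)<80); f[:240]=0
vu=np.argwhere(f); P=np.array([ray('top',u,v,65,(K,W))[:2] for v,u in vu],np.float32)
r=cv2.minAreaRect(P); print('fin',len(P),r,cv2.boxPoints(r).round(1).tolist(),P.mean(0))
for nm,lo,hi,box in (('blue',(95,120,60),(130,255,255),(160,185,200,225)),('redv',(0,150,80),(8,255,255),(188,208,195,215))):
    k=cv2.inRange(hsv,lo,hi)>0; w=np.zeros_like(k); w[box[2]:box[3],box[0]:box[1]]=1;k&=w; print(nm,C[k].mean(0),C[k].max(0))
E
```

```text
[[239, 165, 29, 39, 553], [296, 172, 23, 16, 273], [307, 203, 8, 10, 63]]
base ((630.4306030273438, -11.375213623046875), (215.5379180908203, 110.76036834716797), 83.82925415039062) [[563.7999877929688, -112.5999984741211], [673.9000244140625, -124.5], [697.0999755859375, 89.80000305175781], [587.0, 101.69999694824219]]
lamp [626.99140976  89.00713923  49.63644946] 75
1 [622.2  34.7 141. ]
2 [620.3   6.4 141. ]
3 [618.4 -21.8 141. ]
4 [615.2 -51.2 141. ]
[[197, 205, 7, 6, 21], [165, 208, 15, 12, 99], [195, 208, 1, 2, 2], [164, 210, 3, 3, 6], [162, 214, 56, 43, 400], [206, 219, 1, 1, 1], [203, 224, 1, 1, 1], [190, 226, 1, 1, 1], [194, 227, 1, 1, 1], [178, 229, 1, 1, 1], [188, 228, 2, 1, 2], [198, 229, 2, 1, 2], [209, 228, 1, 1, 1], [180, 231, 1, 1, 1], [182, 231, 1, 1, 1], [188, 231, 1, 1, 1], [196, 231, 1, 1, 1], [198, 231, 1, 1, 1], [203, 232, 1, 1, 1], [173, 234, 1, 1, 1], [184, 235, 1, 1, 1], [190, 234, 1, 1, 1], [181, 237, 1, 2, 2], [173, 238, 1, 1, 1], [179, 239, 1, 1, 1], [184, 238, 1, 1, 1], [187, 238, 1, 1, 1]]
cell 263 ((484.0775146484375, 219.11761474609375), (96.1565170288086, 136.52944946289062), 20.86028480529785) [[414.79998779296875, 265.79998779296875], [463.5, 138.1999969482422], [553.2999877929688, 172.39999389648438], [504.70001220703125, 300.0]]
fin 111 ((455.7878723144531, 235.8765869140625), (48.014644622802734, 81.81859588623047), 6.382979869842529) [[427.3999938964844, 273.8999938964844], [436.5, 192.60000610351562], [484.20001220703125, 197.89999389648438], [475.1000061035156, 279.20001220703125]] [460.45013 210.11826]
blue [554.35843916 284.19108826  65.17401415] [567.69111271 311.13847825  87.55196001]
redv [577.62451091 203.09423809  53.51886269] [583.49510794 204.69741009  61.67834674]
```

```bash
python3 - <<'E'
from h import *
for n in('top','scene'):
    K,W=cal(n); d=np.load(f'pics/{n}0.npy'); C=cloud(K,W,d); im=cv2.imread(f'pics/{n}0.png'); hsv=cv2.cvtColor(im,cv2.COLOR_BGR2HSV)
    Z=C[:,:,2]; 
    near=np.hypot(C[:,:,0]-505,C[:,:,1]-232)<120
    y=np.deg2rad(20.8); R=np.array([[np.cos(y),-np.sin(y)],[np.sin(y),np.cos(y)]])
    rim=near&(Z>55)&(Z<65)&(im.min(2)>110)
    vu=np.argwhere(rim); P=np.array([ray(n,u,v,60,(K,W))[:2] for v,u in vu])
    for it in range(3):
        Q=P@R; med=np.median(Q,0); Q2=P[(abs(Q[:,1]-233*0-np.median(Q[:,1]))<75)]
    print(n,len(P)); Q=P@R
    hx=np.histogram(Q[:,0],bins=np.arange(480,660,5)); print(list(zip(hx[1].astype(int),hx[0])))
    hy=np.histogram(Q[:,1],bins=np.arange(-60,160,6)); print([(a,b) for a,b in zip(hy[1].astype(int),hy[0])if b])
    black=near&(Z>20)&(Z<72)&(im.max(2)<75)
    Qf=C[black]; q=Qf[:,:2]@R; print('fin',len(q),q.min(0),q.max(0),np.median(q,0),np.percentile(Qf[:,2],[5,50,95]))
    o=cv2.inRange(hsv,(8,150,100),(28,255,255))>0
    oo=o&(np.hypot(C[:,:,0]-601,C[:,:,1]+141)<40); print('orange',C[oo].mean(0),C[oo].min(0),C[oo].max(0),oo.sum())
    for nm,c0 in(('lamp',(626,88)),('sens',(605,-107))):
        k=(np.hypot(C[:,:,0]-c0[0],C[:,:,1]-c0[1])<25)&(Z>44)&(Z<56)&(im.max(2)<110); print(nm,k.sum(),C[k].mean(0) if k.any() else 0, C[k].min(0) if k.any() else 0,C[k].max(0) if k.any() else 0)
    k=near&(Z>-5)
    m=(np.hypot(C[:,:,0]-620,C[:,:,1]+10)<140)&(Z>3)&(Z<10)&(im.min(2)>110)
    vu=np.argwhere(m); P=np.array([ray(n,u,v,6,(K,W))[:2] for v,u in vu],np.float32); r=cv2.minAreaRect(P); print('base',r)
E
```

```text
top 224
[(np.int64(480), np.int64(0)), (np.int64(485), np.int64(0)), (np.int64(490), np.int64(0)), (np.int64(495), np.int64(0)), (np.int64(500), np.int64(0)), (np.int64(505), np.int64(0)), (np.int64(510), np.int64(0)), (np.int64(515), np.int64(0)), (np.int64(520), np.int64(0)), (np.int64(525), np.int64(28)), (np.int64(530), np.int64(55)), (np.int64(535), np.int64(5)), (np.int64(540), np.int64(7)), (np.int64(545), np.int64(8)), (np.int64(550), np.int64(8)), (np.int64(555), np.int64(7)), (np.int64(560), np.int64(7)), (np.int64(565), np.int64(8)), (np.int64(570), np.int64(21)), (np.int64(575), np.int64(66)), (np.int64(580), np.int64(0)), (np.int64(585), np.int64(0)), (np.int64(590), np.int64(0)), (np.int64(595), np.int64(0)), (np.int64(600), np.int64(0)), (np.int64(605), np.int64(2)), (np.int64(610), np.int64(2)), (np.int64(615), np.int64(0)), (np.int64(620), np.int64(0)), (np.int64(625), np.int64(0)), (np.int64(630), np.int64(0)), (np.int64(635), np.int64(0)), (np.int64(640), np.int64(0)), (np.int64(645), np.int64(0)), (np.int64(650), np.int64(0))]
[(np.int64(-36), np.int64(36)), (np.i
[... 2897 characters left out ...]
int64(96), np.int64(58)), (np.int64(102), np.int64(5))]
fin 534 [479.30603792  21.33644224] [639.66231169 157.46928784] [527.1188718   49.01072365] [23.32572021 47.54042617 65.02049075]
orange [ 597.80186765 -138.76952023  114.28561136] [ 587.69977818 -152.77858306  104.27944021] [ 613.87392684 -131.25035247  131.10321439] 59
lamp 45 [625.15922469  93.51812122  48.96571606] [616.50367939  85.24006562  44.25982314] [637.16389696 101.50267348  53.82487629]
sens 48 [ 606.21012145 -101.39423323   49.0284088 ] [ 594.06095973 -113.96130681   44.42864769] [619.90856093 -92.11515552  52.61127751]
base ((633.1699829101562, -7.319602966308594), (217.15655517578125, 114.02910614013672), 83.23779296875)
```

Now refine the cell fit (both views), and combine the dispenser estimate.

```bash
python3 - <<'E'
from h import *
for n in('top','scene'):
    K,W=cal(n); d=np.load(f'pics/{n}0.npy'); C=cloud(K,W,d); im=cv2.imread(f'pics/{n}0.png')
    Z=C[:,:,2]; y=np.deg2rad(20.8); R=np.array([[np.cos(y),-np.sin(y)],[np.sin(y),np.cos(y)]])
    Q=C[:,:,:2]@R; box=(Q[...,0]>518)&(Q[...,0]<588)&(Q[...,1]>-45)&(Q[...,1]<112)
    rim=box&(Z>55)&(Z<65)&(im.min(2)>110)
    P=np.array([ray(n,u,v,60,(K,W))[:2] for v,u in np.argwhere(rim)],np.float32)
    r=cv2.minAreaRect(P); print(n,'cell',r)
    q=P@R; 
    for lo in (0,1):
        s=P[(q[:,0]<537)] if lo==0 else P[q[:,0]>568]
        l=cv2.fitLine(s.astype(np.float32),cv2.DIST_L2,0,.01,.01).ravel(); print('  long edge yaw',np.rad2deg(np.arctan2(-l[0],l[1]))%180, l[2:])
    fb=(Q[...,0]>470)&(Q[...,0]<526)&(Q[...,1]>10)&(Q[...,1]<65)&(im.max(2)<110)
    f=fb&(Z>61)&(Z<69); q=np.array([ray(n,u,v,65,(K,W))[:2]@R for v,u in np.argwhere(f)]); print('  fin top',len(q),q.min(0),q.max(0),q.mean(0))
E
```

```text
top cell ((505.6388854980469, 227.33035278320312), (50.01801300048828, 136.4483642578125), 20.999238967895508)
  long edge yaw 20.857208 [483.7279  221.11147]
  long edge yaw 20.979736 [526.3274 236.0705]
  fin top 95 [479.20191704  25.13275989] [525.42346004  39.20102357] [502.66742837  32.36753743]
scene cell ((505.34527587890625, 228.27584838867188), (51.93553924560547, 138.6149444580078), 21.079042434692383)
  long edge yaw 20.993881 [483.09656 224.4851 ]
  long edge yaw 21.152832 [525.4004  239.47984]
  fin top 114 [479.14334719  27.1404324 ] [525.98607523  41.60971446] [502.69305235  33.93984082]
```

```bash
cat >> h.py <<'E'
from scipy.spatial.transform import Rotation as Ro, Slerp
def lean_rot(yaw,lean):  # tool y=frame y, z leaning forward
    s,c=np.sin(np.deg2rad(lean)),np.cos(np.deg2rad(lean))
    return Ro.from_euler('z',yaw,degrees=True).as_matrix()@np.array([[-c,0,s],[0,1,0],[-s,0,-c]])
def fr(o,yaw,p):
    return np.array(o)+Ro.from_euler('z',yaw,degrees=True).apply(p)
def plan(p1,R1,n,f,p0=None,R0=None):
    s=read_state(); p0=s['eef_pos'] if p0 is None else p0; R0=s['tcp_rot'] if R0 is None else R0
    sl=Slerp([0,1],Ro.from_matrix([R0,R1])); rows=[]
    pc,Rc=np.array(p0),Ro.from_matrix(R0)
    for k in range(1,n+1):
        pt=p0+(p1-p0)*k/n; Rt=sl(k/n)
        w=(Rc.inv()*Rt).as_rotvec(degrees=True).round(2); p=(Rc.inv().apply(pt-pc)/1000).round(4)
        rows.append([float(x) for x in w]+[float(x) for x in p]+[f])
        pc=pc+Rc.apply(p*1000); Rc=Rc*Ro.from_rotvec(w,degrees=True)
    print(rows); print('end',pc.round(1))
    return pc,Rc.as_matrix()
CO=[505.5,227.6,0]; CY=21.0
DO=[616.5,-7,0]; DY=-6.3
E
python3 - <<'E'
from h import *
R=lean_rot(CY,32); g=fr(CO,CY,[-52,0,50]); pre=g-R[:,2]*90
print(g,pre,R.round(3))
plan(pre+[0,0,70],R,14,0)
E
```

```text
[456.95381782 208.96486662  50.        ] [412.42881508 191.87331941 126.32432865] [[-0.792 -0.358  0.495]
 [-0.304  0.934  0.19 ]
 [-0.53   0.    -0.848]]
[[-0.76, -2.2, -2.64, -0.0242, -0.03, 0.0029, 0], [-0.77, -2.2, -2.64, -0.0226, -0.0312, 0.0035, 0], [-0.76, -2.2, -2.64, -0.021, -0.0322, 0.0038, 0], [-0.76, -2.21, -2.65, -0.0194, -0.0332, 0.0042, 0], [-0.76, -2.2, -2.64, -0.0176, -0.0341, 0.0045, 0], [-0.77, -2.2, -2.64, -0.0159, -0.035, 0.0046, 0], [-0.76, -2.2, -2.64, -0.0141, -0.0356, 0.0047, 0], [-0.76, -2.2, -2.64, -0.0122, -0.0364, 0.0048, 0], [-0.76, -2.2, -2.64, -0.0103, -0.037, 0.0047, 0], [-0.76, -2.21, -2.64, -0.0085, -0.0374, 0.0046, 0], [-0.77, -2.2, -2.64, -0.0066, -0.0379, 0.0044, 0], [-0.76, -2.2, -2.65, -0.0046, -0.0381, 0.0041, 0], [-0.76, -2.2, -2.64, -0.0027, -0.0384, 0.0037, 0], [-0.77, -2.2, -2.64, -0.0008, -0.0385, 0.0032, 0]]
end [412.4 191.9 196.3]
```

>>> play_rows([
  [-0.76, -2.2, -2.64, -0.024, -0.03, 0.003, 0],
  [-0.76, -2.2, -2.64, -0.0225, -0.031, 0.0035, 0],
  [-0.76, -2.2, -2.64, -0.021, -0.032, 0.004, 0],
  [-0.76, -2.2, -2.64, -0.0195, -0.033, 0.004, 0],
  [-0.76, -2.2, -2.64, -0.0175, -0.034, 0.0045, 0],
  [-0.76, -2.2, -2.64, -0.016, -0.035, 0.0045, 0],
  [-0.76, -2.2, -2.64, -0.014, -0.0355, 0.0045, 0],
])

```text
clock: 1.02
eef_pos: [312.4, 442.4, 217.3]
tcp_rot: [[-0.961, -0.036, 0.275], [-0.022, 0.998, 0.056], [-0.276, 0.047, -0.96]]
contact_force: [1.5, 1.0, -0.7]
opening: 1.0
```

```bash
python3 - <<'E'
from h import *
s=read_state(); print(s['clock'],s['qpos'],s['eef_pos'],s['contact_force']);print(s['tcp_rot'])
R=lean_rot(CY,32); g=fr(CO,CY,[-52,0,50]); pre=g-R[:,2]*90
plan(pre+[0,0,70],R,7,0)
E
```

```text
1.025 [-1.31059909  0.3602614   0.14254881  2.18912958  0.41792563  0.4708647
  0.05718933] [312.38980296 442.42104581 217.27821604] [ 1.45173006  1.01908863 -0.66832179]
[[-0.96082219 -0.03606758  0.27480875]
 [-0.02159384  0.99822438  0.05551389]
 [-0.27632304  0.04740481 -0.95989497]]
[[-0.75, -2.19, -2.63, -0.0121, -0.0364, 0.0048, 0], [-0.75, -2.19, -2.64, -0.0103, -0.037, 0.0048, 0], [-0.76, -2.2, -2.63, -0.0084, -0.0374, 0.0046, 0], [-0.75, -2.19, -2.64, -0.0064, -0.0379, 0.0044, 0], [-0.75, -2.19, -2.63, -0.0046, -0.0381, 0.0042, 0], [-0.75, -2.19, -2.63, -0.0026, -0.0384, 0.0037, 0], [-0.75, -2.19, -2.64, -0.0008, -0.0385, 0.0033, 0]]
end [412.4 191.9 196.4]
```

>>> play_rows([
  [-0.75, -2.19, -2.63, -0.012, -0.0365, 0.005, 0],
  [-0.75, -2.19, -2.63, -0.0105, -0.037, 0.005, 0],
  [-0.75, -2.19, -2.63, -0.0085, -0.0375, 0.0045, 0],
  [-0.75, -2.19, -2.63, -0.0065, -0.038, 0.0045, 0],
  [-0.75, -2.19, -2.63, -0.0045, -0.038, 0.004, 0],
  [-0.75, -2.19, -2.63, -0.0025, -0.0385, 0.0035, 0],
  [-0.75, -2.19, -2.63, -0.001, -0.0385, 0.0035, 0],
])

```text
clock: 1.9
eef_pos: [387.3, 256.9, 201.7]
tcp_rot: [[-0.854, -0.256, 0.454], [-0.229, 0.967, 0.115], [-0.468, -0.005, -0.884]]
contact_force: [0.1, -0.3, -0.5]
opening: 1.0
```

```bash
python3 - <<'E'
from h import *
s=read_state(); print(s['clock'],s['qpos'],s['eef_pos'],s['contact_force']);print(s['tcp_rot'])
p,d=cams.read_camera('wrist'); cv2.imwrite('pics/w1.png',p[:,:,::-1]); np.save('pics/w1.npy',d)
R=lean_rot(CY,32); g=fr(CO,CY,[-52,0,50])
print('target',g-R[:,2]*90+[0,0,70],R)
E
```

```text
1.9 [-1.04813123  0.28979648  0.17736391  2.54288842  1.91957923  0.24812402
 -0.93956226] [387.34093101 256.94422111 201.74208097] [ 0.11742902 -0.3067928  -0.51042944]
[[-0.85353078 -0.25585674  0.45389706]
 [-0.2285277   0.96669954  0.11518287]
 [-0.46825239 -0.00541592 -0.88357816]]
target [412.42881508 191.87331941 196.32432865] [[-0.7917211  -0.35836795  0.49472225]
 [-0.30391326  0.93358043  0.18990608]
 [-0.52991926  0.         -0.8480481 ]]
```

View pics/w1.png

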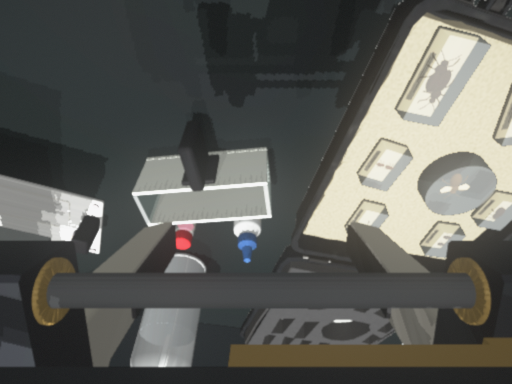

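```bash
python3 - <<'E'
from h import *
R=lean_rot(CY,30); g=fr(CO,CY,[-52,0,50]); print(g,R)
plan(g+[0,0,140],R,5,0)
E
```

```text
[456.95381782 208.96486662  50.        ] [[-0.80850437 -0.35836795  0.46679021]
 [-0.31035575  0.93358043  0.17918397]
 [-0.5         0.         -0.8660254 ]]
[[-0.69, -0.41, -1.06, -0.0086, -0.0116, 0.0073, 0], [-0.7, -0.4, -1.05, -0.0084, -0.0118, 0.0073, 0], [-0.69, -0.41, -1.06, -0.0081, -0.0121, 0.0071, 0], [-0.69, -0.41, -1.05, -0.0078, -0.0123, 0.0071, 0], [-0.69, -0.4, -1.06, -0.0076, -0.0125, 0.0069, 0]]
end [457.  209.  190.1]
```

>>> play_rows([
  [-0.69, -0.4, -1.05, -0.0086, -0.0116, 0.0073, 0],
  [-0.69, -0.4, -1.05, -0.0084, -0.0118, 0.0073, 0],
  [-0.69, -0.4, -1.05, -0.008, -0.012, 0.007, 0],
  [-0.69, -0.4, -1.05, -0.0078, -0.0123, 0.007, 0],
  [-0.69, -0.4, -1.05, -0.0076, -0.0125, 0.007, 0],
])

```text
clock: 2.58
eef_pos: [455.9, 213.6, 189.8]
tcp_rot: [[-0.811, -0.357, 0.464], [-0.308, 0.934, 0.18], [-0.497, 0.003, -0.867]]
contact_force: [1.0, -0.1, 0.4]
opening: 0.998
```

```bash
python3 - <<'E'
from h import *
s=read_state(); print(s['clock'],s['qpos'],s['eef_pos'],s['contact_force']);print(s['tcp_rot'])
p,d=cams.read_camera('wrist'); cv2.imwrite('pics/w2.png',p[:,:,::-1]); np.save('pics/w2.npy',d)
R=lean_rot(CY,30); g=fr(CO,CY,[-52,0,50])
plan(g+[0,0,100],R,3,0)
E
```

```text
2.575 [-0.54505765  0.34410124 -0.11552313  2.51326027  2.4631026   0.27946963
 -1.14659977] [455.8864448  213.63680925 189.8465622 ] [ 0.95046486 -0.05503695  0.38337244]
[[-0.81100729 -0.35650856  0.46386293]
 [-0.30790975  0.93428748  0.17971781]
 [-0.49745226  0.00292454 -0.86748642]]
[[0.0, -0.04, -0.08, 0.0071, -0.001, 0.0112, 0], [0.0, -0.03, -0.08, 0.007, -0.001, 0.0113, 0], [0.0, -0.04, -0.08, 0.0071, -0.0009, 0.0112, 0]]
end [457. 209. 150.]
```

View pics/w2.png

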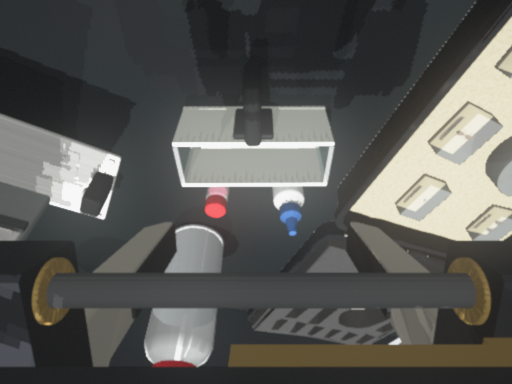

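```bash
python3 - <<'E'
from h import *
K,W=cal('wrist'); d=np.load('pics/w2.npy'); C=cloud(K,W,d); im=cv2.imread('pics/w2.png')
q=Ro.from_euler('z',-CY,degrees=True).apply((C.reshape(-1,3)-CO)).reshape(C.shape)
rim=(abs(q[...,2]-60)<5)&(im.min(2)>100)&(abs(q[...,0])<45)&(abs(q[...,1])<85)
P=C[rim]; P=np.array([ray('wrist',u,v,60,(K,W))[:2] for v,u in np.argwhere(rim)],np.float32); print(cv2.minAreaRect(P))
f=(abs(q[...,2]-65)<4)&(im.max(2)<90)&(abs(q[...,1])<25)&(q[...,0]<-20)&(q[...,0]>-90); print(f.sum(),q[f].min(0),q[f].max(0),q[f].mean(0))
R=lean_rot(CY,30); g=fr(CO,CY,[-52,0,50])
plan(g,R,7,0)
E
```

```text
((504.8525085449219, 224.59710693359375), (56.99779510498047, 136.07431030273438), 20.69896125793457)
856 [-72.94756401  -9.49574002  61.03746887] [-25.00566243   3.99415391  66.95622027] [-53.72564342  -2.38829869  64.09854509]
[[0.0, -0.02, -0.03, 0.0101, -0.0005, 0.0172, 0], [0.0, -0.01, -0.04, 0.0102, -0.0004, 0.0172, 0], [0.0, -0.02, -0.03, 0.0102, -0.0004, 0.0172, 0], [0.0, -0.01, -0.04, 0.0101, -0.0005, 0.0172, 0], [0.0, -0.02, -0.03, 0.0102, -0.0004, 0.0172, 0], [0.0, -0.01, -0.04, 0.0102, -0.0004, 0.0172, 0], [0.0, -0.02, -0.03, 0.0101, -0.0004, 0.0171, 0]]
end [456.9 209.   50. ]
```

>>> play_rows([
  [0, 0, 0, 0.01, -0.0008, 0.0172, 0],
  [0, 0, 0, 0.01, -0.0008, 0.0172, 0],
  [0, 0, 0, 0.01, -0.0008, 0.0172, 0],
  [0, 0, 0, 0.01, -0.0008, 0.0172, 0],
  [0, 0, 0, 0.0102, -0.0008, 0.0172, 0],
  [0, 0, 0, 0.0102, -0.0008, 0.0172, 0],
  [0, 0, 0, 0.0102, -0.0008, 0.0172, 0],
  [0, 0, 0, 0, 0, 0, 0],
])

```text
clock: 3.62
eef_pos: [457.1, 211.5, 50.3]
tcp_rot: [[-0.818, -0.359, 0.451], [-0.313, 0.934, 0.176], [-0.484, 0.003, -0.875]]
contact_force: [0.1, 1.1, 0.3]
opening: 1.001
```

```bash
python3 - <<'E'
from h import *
s=read_state(); print(s['clock'],s['qpos'],s['eef_pos'],s['contact_force']);print(s['tcp_rot'])
for n in('wrist','scene'):
    p,d=cams.read_camera(n); cv2.imwrite(f'pics/{n}3.png',p[:,:,::-1]); np.save(f'pics/{n}3.npy',d)
E
```

```text
3.625 [ 0.13659469  1.08728951 -1.29019393  2.56032738  1.99842702  1.2667677
 -0.60722156] [457.09678727 211.519267    50.25506307] [0.14591215 1.09293753 0.30737606]
[[-0.81760043 -0.35854929  0.45052407]
 [-0.31263325  0.9335069   0.17557142]
 [-0.48351833  0.00269846 -0.87533007]]
```

View pics/wrist3.png

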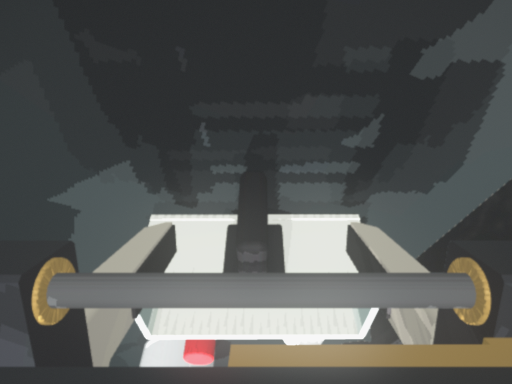

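View pics/scene3.png

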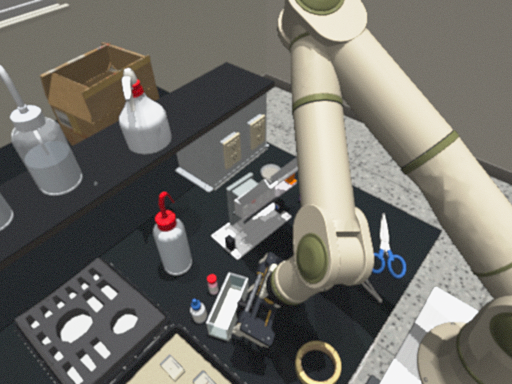

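>>> play_rows([
  [0, 0, 0, 0, 0, 0, 255],
  [0, 0, 0, 0, 0, 0, 255],
  [0, 0, 0, 0, 0, 0, 255],
  [0, 0, 0, 0, 0, 0, 255],
  [0, 0, 0, 0, 0, 0, 255],
  [0, 0, 0, 0, 0, 0, 255],
], force=30)

```text
clock: 4.47
eef_pos: [459.8, 214.2, 57.1]
tcp_rot: [[-0.809, -0.362, 0.462], [-0.313, 0.932, 0.181], [-0.497, 0.002, -0.868]]
contact_force: [0.4, 0.2, -0.5]
opening: 0.404
```

```bash
python3 - <<'E'
from h import *
s=read_state(); print(s['clock'],s['qpos'],s['qd'],s['eef_pos'],s['contact_force'],s['opening'])
E
```

```text
4.475 [ 0.1355341   1.07448623 -1.29384672  2.56033324  2.00210369  1.26586197
 -0.60892881] [ 6.93408554e-05  4.17417539e-03  8.28253942e-04 -1.45078160e-03
  3.21007271e-04  4.07516575e-04  1.31077435e-03] [459.76659818 214.19127398  57.05044832] [ 0.39876626  0.21849684 -0.47846833] 0.4035945407625681
```

>>> play_rows([
  [0, 1.2, 0, 0, 0, 0, 150],
  [0, 1.2, 0, 0, 0, 0, 150],
  [0, 1.2, 0, 0, 0, 0, 150],
  [0, 1.2, 0, 0, 0, 0, 150],
  [0, 0, 0, 0, 0, 0, 150],
])

```text
clock: 5.1
eef_pos: [460.3, 214.3, 57.4]
tcp_rot: [[-0.845, -0.361, 0.394], [-0.326, 0.933, 0.154], [-0.423, 0.002, -0.906]]
contact_force: [-0.0, -0.5, -0.2]
opening: 0.409
```

```bash
python3 - <<'E'
from h import *
s=read_state(); print(s['clock'],s['qpos'],s['eef_pos'],s['contact_force'],s['opening']);print(s['tcp_rot'])
print(Ro.from_euler('z',-CY,degrees=True).apply(s['eef_pos']-np.array(CO)))
E
```

```text
5.1 [ 0.16607862  1.03821388 -1.29188463  2.49929849  1.89480844  1.15654352
 -0.49969859] [460.27554222 214.25122279  57.40268988] [-0.03869199 -0.5014172  -0.21357814] 0.4093202331399297
[[-0.84538658 -0.36111499  0.39359559]
 [-0.32649989  0.9325193   0.15429054]
 [-0.42275211  0.00192623 -0.90624331]]
[-47.0044425    3.74483908  57.40268988]
```

>>> play_rows([
  [0, 0, 0, 0.003, -0.0025, 0.002, 150],
  [0, 0, 0, 0.003, -0.0025, 0.002, 150],
  [0, 0, 0, 0, 0, 0, 150],
])

```text
clock: 5.48
eef_pos: [457.7, 207.8, 50.4]
tcp_rot: [[-0.846, -0.362, 0.392], [-0.328, 0.932, 0.154], [-0.422, 0.002, -0.907]]
contact_force: [-0.3, 0.1, -0.5]
opening: 0.412
```

```bash
python3 - <<'E'
from h import *
s=read_state(); print(s['clock'],s['qpos'],s['eef_pos'],s['contact_force'],s['opening']);print(s['tcp_rot'])
print(Ro.from_euler('z',-CY,degrees=True).apply(s['eef_pos']-np.array(CO)))
E
```

```text
5.475 [ 0.17035475  1.05373899 -1.28473883  2.51307513  1.91561846  1.16718324
 -0.51055032] [457.67016166 207.822993    50.40162399] [-0.26591599  0.09917655 -0.51406653] 0.4122973416161274
[[-0.84551882 -0.36221903  0.39229491]
 [-0.32772792  0.93209112  0.15427429]
 [-0.42153568  0.00187582 -0.90680988]]
[-51.74044632  -1.32274554  50.40162399]
```

Stable, in range. Close.

>>> play_rows([
  [0, 0, 0, 0, 0, 0, 255],
  [0, 0, 0, 0, 0, 0, 255],
  [0, 0, 0, 0, 0, 0, 255],
  [0, 0, 0, 0, 0, 0, 255],
  [0, 0, 0, 0, 0, 0, 255],
], force=30)

```text
clock: 6.1
eef_pos: [458.1, 208.2, 51.0]
tcp_rot: [[-0.845, -0.362, 0.393], [-0.327, 0.932, 0.155], [-0.423, 0.002, -0.906]]
contact_force: [-0.3, 0.1, 0.5]
opening: 0.151
```

```bash
python3 - <<'E'
from h import *
s=read_state(); print(s['clock'],s['qpos'],s['eef_pos'],s['contact_force'],s['opening']*93)
# lift vertical 60 then dest
R0=s['tcp_rot'];p=s['eef_pos']
print('lift'); pc,Rc=plan(p+[0,0,60],R0,4,255)
E
```

```text
6.1 [ 0.17021146  1.05263731 -1.28520975  2.51232623  1.91537329  1.16706819
 -0.51033559] [458.1428835  208.24831405  51.03382546] [-0.31030189  0.06119588  0.47519412] 14.021848666976926
lift
[[0.0, 0.0, 0.0, -0.0063, 0.0, -0.0136, 255], [0.0, 0.0, 0.0, -0.0064, 0.0001, -0.0136, 255], [0.0, 0.0, 0.0, -0.0063, -0.0, -0.0136, 255], [0.0, 0.0, 0.0, -0.0064, 0.0, -0.0136, 255]]
end [458.2 208.3 111.1]
```

Gripped at 14 mm. Lift.

>>> play_rows([
  [0, 0, 0, -0.005, 0, -0.011, 255],
  [0, 0, 0, -0.006, 0, -0.0135, 255],
  [0, 0, 0, -0.007, 0, -0.0145, 255],
  [0, 0, 0, -0.007, 0, -0.015, 255],
  [0, 0, 0, -0.006, 0, -0.0135, 255],
])

```text
clock: 6.72
eef_pos: [457.5, 207.9, 125.6]
tcp_rot: [[-0.845, -0.362, 0.393], [-0.327, 0.932, 0.155], [-0.422, 0.002, -0.907]]
contact_force: [0.0, -0.7, -2.0]
opening: 0.147
```

```bash
python3 - <<'E'
from h import *
s=read_state(); print(s['clock'],s['qpos'],s['eef_pos'],s['contact_force'],s['opening']*93);print(s['tcp_rot'])
p,d=cams.read_camera('scene'); cv2.imwrite('pics/scene4.png',p[:,:,::-1]); np.save('pics/scene4.npy',d)
# target in dispenser frame: cell x=-75 , z+20 
R=lean_rot(DY,25)
for cx,cz in((-80,45),(-20,45)):
    g=fr(DO,DY,[cx-51.5,-1+1,cz+50.5]); print(cx,g)
g=fr(DO,DY,[-75-51.5,0,60+50.5]); plan(g,R,10,255)
E
```

```text
6.725 [ 0.21938407  0.81070909 -1.28340179  2.47008691  1.75237281  0.93988093
 -0.40394589] [457.54705637 207.86800968 125.63641002] [ 0.01595849 -0.67718741 -1.96822418] 13.676825498529217
[[-0.84537348 -0.3619967   0.39281301]
 [-0.32736649  0.93217715  0.15452164]
 [-0.42210764  0.00203468 -0.90654344]]
-80 [485.79413436   7.43006191  95.5       ]
-20 [545.43179168   0.84600324  95.5       ]
[[1.18, 0.01, 2.49, 0.0045, -0.02, -0.0003, 255], [1.17, 0.0, 2.49, 0.0037, -0.0201, 0.0001, 255], [1.18, 0.01, 2.5, 0.0028, -0.0203, 0.0005, 255], [1.17, 0.01, 2.49, 0.0019, -0.0204, 0.001, 255], [1.18, 0.01, 2.49, 0.001, -0.0204, 0.0013, 255], [1.17, 0.0, 2.49, 0.0001, -0.0204, 0.0018, 255], [1.18, 0.01, 2.49, -0.0007, -0.0203, 0.0022, 255], [1.18, 0.01, 2.49, -0.0017, -0.0203, 0.0026, 255], [1.17, 0.01, 2.5, -0.0025, -0.0201, 0.003, 255], [1.18, 0.0, 2.49, -0.0034, -0.0199, 0.0034, 255]]
end [490.7   6.9 110.5]
```

View pics/scene4.png

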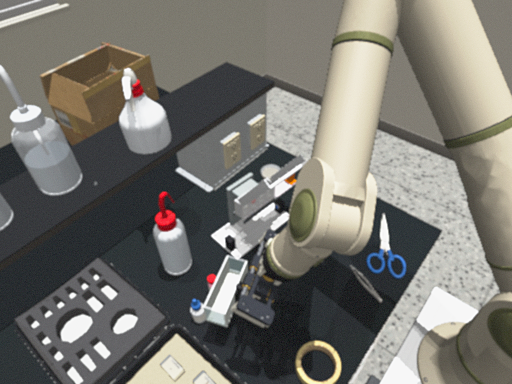

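>>> play_rows([
  [1.18, 0, 2.5, 0.0045, -0.02, -0.0005, 255],
  [1.18, 0, 2.5, 0.0035, -0.02, 0, 255],
  [1.18, 0, 2.5, 0.003, -0.0205, 0.0005, 255],
  [1.18, 0, 2.5, 0.002, -0.0205, 0.001, 255],
  [1.18, 0, 2.5, 0.001, -0.0205, 0.0015, 255],
  [1.18, 0, 2.5, 0, -0.0205, 0.002, 255],
  [1.18, 0, 2.5, -0.0005, -0.0205, 0.002, 255],
  [1.18, 0, 2.5, -0.0015, -0.0205, 0.0025, 255],
  [1.18, 0, 2.5, -0.0025, -0.02, 0.003, 255],
  [1.18, 0, 2.5, -0.0035, -0.02, 0.0035, 255],
])

```text
clock: 8.02
eef_pos: [490.4, 4.3, 108.4]
tcp_rot: [[-0.9, 0.115, 0.419], [0.104, 0.993, -0.049], [-0.422, -0.0, -0.906]]
contact_force: [-0.4, -0.4, -1.7]
opening: 0.152
```

```bash
python3 - <<'E'
from h import *
s=read_state(); print(s['clock'],s['qpos'],s['eef_pos'],s['contact_force'],s['opening']*93);print(s['tcp_rot'],lean_rot(DY,25))
for n in('wrist','scene','top'):
    p,d=cams.read_camera(n); cv2.imwrite(f'pics/{n}5.png',p[:,:,::-1]); np.save(f'pics/{n}5.npy',d)
E
```

```text
8.025 [ 0.56026846  0.81300313 -1.21296413  2.50885661  1.80710183  0.96404823
 -0.57110294] [490.36627624   4.26605211 108.37472017] [-0.38387707 -0.35015507 -1.7338388 ] 14.118707074366306
[[-9.00489937e-01  1.15028282e-01  4.19388087e-01]
 [ 1.04075294e-01  9.93362107e-01 -4.89903785e-02]
 [-4.22239513e-01 -4.67404283e-04 -9.06484184e-01]] [[-0.90083455  0.10973431  0.42006605]
 [ 0.09945306  0.99396096 -0.04637572]
 [-0.42261826  0.         -0.90630779]]
```

View pics/scene5.png

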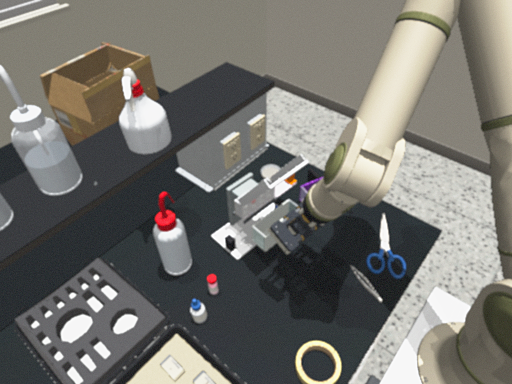

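View pics/wrist5.png

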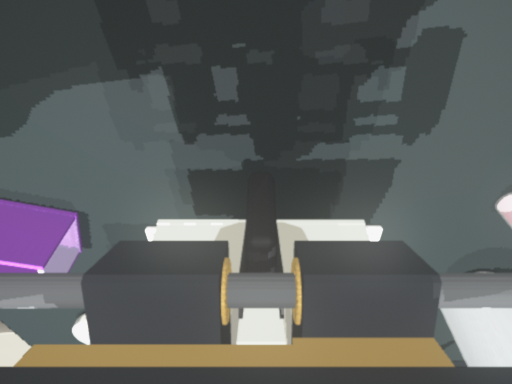

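View pics/top5.png

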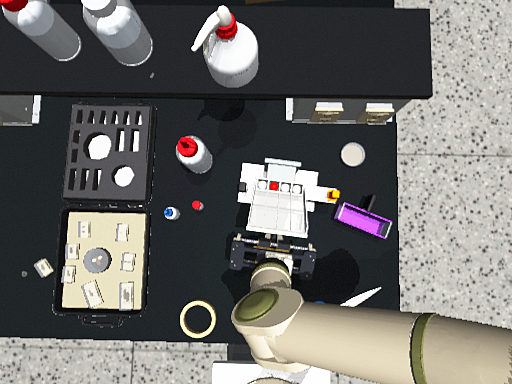

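```bash
python3 - <<'E'
from h import *
R=lean_rot(DY,25)
g1=fr(DO,DY,[-75-51.5,0,15+51]); g2=fr(DO,DY,[-22-51.5,0,15+51])
pc,Rc=plan(g1,R,4,255); pc,Rc=plan(g2,R,4,255,pc,Rc); pc,Rc=plan(g2-[0,0,7],R,2,255,pc,Rc)
E
```

```text
[[-0.03, -0.01, -0.05, 0.0044, 0.0006, 0.0096, 255], [-0.04, -0.01, -0.06, 0.0044, 0.0006, 0.0097, 255], [-0.03, -0.01, -0.05, 0.0044, 0.0006, 0.0096, 255], [-0.04, -0.01, -0.05, 0.0044, 0.0006, 0.0096, 255]]
end [490.7   6.8  66. ]
[[0.0, 0.0, -0.0, -0.012, 0.0, 0.0056, 255], [0.0, 0.0, -0.0, -0.012, 0.0, 0.0056, 255], [0.0, 0.0, -0.0, -0.012, 0.0, 0.0056, 255], [0.0, 0.0, -0.0, -0.012, 0.0, 0.0056, 255]]
end [543.4   1.   66. ]
[[0.0, 0.0, -0.0, 0.0015, 0.0, 0.0032, 255], [0.0, 0.0, -0.0, 0.0014, 0.0, 0.0032, 255]]
end [543.5   1.   59. ]
```

>>> play_rows([
  [-0.03, 0, -0.05, -0.0085, 0.0006, 0.0132, 255],
  [-0.03, 0, -0.05, 0.0044, 0.0006, 0.0096, 255],
  [-0.03, 0, -0.05, 0.0044, 0.0006, 0.0097, 255],
  [-0.03, 0, -0.05, 0.0044, 0.0006, 0.0097, 255],
  [0, 0, 0, 0, 0, 0, 255],
])

```text
clock: 8.8
eef_pos: [503.2, 7.0, 67.0]
tcp_rot: [[-0.902, 0.107, 0.418], [0.097, 0.994, -0.045], [-0.42, 0.0, -0.907]]
contact_force: [0.4, -0.7, -1.5]
opening: 0.149
```

```bash
python3 - <<'E'
from h import *
s=read_state(); print(s['clock'],s['qpos'],s['eef_pos'],s['contact_force']);print(s['tcp_rot'])
R=lean_rot(DY,25)
g2=fr(DO,DY,[-22-51.5,0,13+51])
pc,Rc=plan(g2,R,4,255); pc,Rc=plan(g2-[0,0,6],R,2,255,pc,Rc)
E
```

```text
8.8 [ 0.51976692  0.92221272 -1.16478793  2.50379494  1.90748863  1.03423939
 -0.61757669] [503.18338905   6.96348934  66.96293101] [ 0.37170554 -0.70551003 -1.51830244]
[[-9.02286097e-01  1.06753723e-01  4.17712152e-01]
 [ 9.70220378e-02  9.94285433e-01 -4.45331449e-02]
 [-4.20079187e-01  3.45646708e-04 -9.07487387e-01]]
[[0.02, -0.04, 0.04, -0.0089, -0.0004, 0.0049, 255], [0.03, -0.04, 0.03, -0.0089, -0.0004, 0.005, 255], [0.02, -0.04, 0.04, -0.0089, -0.0004, 0.0049, 255], [0.02, -0.04, 0.04, -0.0089, -0.0003, 0.005, 255]]
end [543.4   1.1  64. ]
[[0.0, -0.0, -0.0, 0.0013, -0.0, 0.0027, 255], [0.0, -0.0, -0.0, 0.0012, -0.0, 0.0027, 255]]
end [543.4   1.1  58. ]
```

>>> play_rows([
  [0, 0, 0, -0.009, -0.0004, 0.005, 255],
  [0, 0, 0, -0.009, -0.0004, 0.005, 255],
  [0, 0, 0, -0.009, -0.0004, 0.005, 255],
  [0, 0, 0, -0.009, -0.0003, 0.005, 255],
  [0, 0, 0, 0, 0, 0, 255],
])

```text
clock: 9.43
eef_pos: [545.4, 0.2, 65.4]
tcp_rot: [[-0.901, 0.109, 0.42], [0.099, 0.994, -0.046], [-0.423, 0.0, -0.906]]
contact_force: [-0.3, 0.3, -0.7]
opening: 0.147
```

```bash
python3 - <<'E'
from h import *
s=read_state(); print(s['clock'],s['qpos'],s['eef_pos'],s['contact_force'])
for n in('scene','top'):
    p,d=cams.read_camera(n); cv2.imwrite(f'pics/{n}6.png',p[:,:,::-1]); np.save(f'pics/{n}6.npy',d)
    K,W=cal(n); C=cloud(K,W,d); q=Ro.from_euler('z',-DY,degrees=True).apply(C.reshape(-1,3)-DO).reshape(C.shape)
    # arm points near slide: forward of slide plane, compute signed perpendicular distance to plane (front side)
    nrm=np.array([-136,-94])/np.hypot(136,94)
    D=(q[...,0]+14)*nrm[0]+(q[...,2]-157)*nrm[1]
    m=(abs(q[...,1])<75)&(q[...,2]>120)&(q[...,2]<420)&(D>8)&(D<150)&(q[...,0]>-300)
    for lo in range(120,420,30):
        k=m&(q[...,2]>=lo)&(q[...,2]<lo+30); 
        if k.sum()>5: print(n,lo,k.sum(),np.sort(D[k])[:3].round(0), q[k].max(0).round())
a=cv2.resize(cv2.imread('pics/scene6.png')[150:280,180:400],None,fx=3.5,fy=3.5,interpolation=cv2.INTER_CUBIC); cv2.imwrite('pics/s6z.png',a)
E
```

```text
9.425 [ 0.54663905  0.92558385 -1.13377518  2.41186038  1.89221655  0.98179303
 -0.50549138] [5.45408973e+02 1.91427948e-01 6.54330457e+01] [-0.30455052  0.26041323 -0.72192828]
scene 120 462 [8. 8. 8.] [ -3.  75. 150.]
scene 150 434 [47. 49. 49.] [-72.  75. 179.]
scene 180 74 [59. 59. 60.] [-101.   37.  209.]
scene 210 199 [38. 39. 40.] [-104.   42.  240.]
scene 240 333 [26. 26. 27.] [-115.   42.  270.]
scene 270 312 [23. 23. 24.] [-127.   41.  300.]
scene 300 323 [24. 26. 26.] [-145.   44.  330.]
scene 330 469 [10. 12. 13.] [-160.   62.  360.]
scene 360 1151 [8. 8. 8.] [-165.   64.  390.]
scene 390 1146 [8. 8. 8.] [-186.   56.  420.]
top 120 63 [9. 9. 9.] [ -1.  73. 150.]
top 150 277 [48. 49. 49.] [-79.  75. 178.]
top 210 110 [40. 40. 40.] [-112.   41.  240.]
top 240 259 [26. 26. 26.] [-114.   41.  270.]
top 270 245 [21. 22. 22.] [-126.   39.  300.]
top 300 107 [18. 18. 19.] [-139.   35.  319.]
top 330 82 [9. 9. 9.] [-149.   62.  360.]
top 360 585 [8. 8. 8.] [-168.   63.  390.]
top 390 853 [8. 8. 8.] [-187.   54.  420.]
```

View pics/s6z.png

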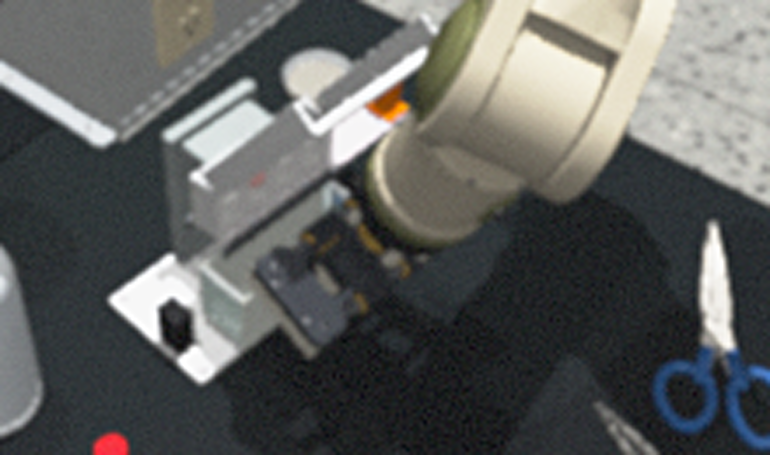

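View pics/top6.png

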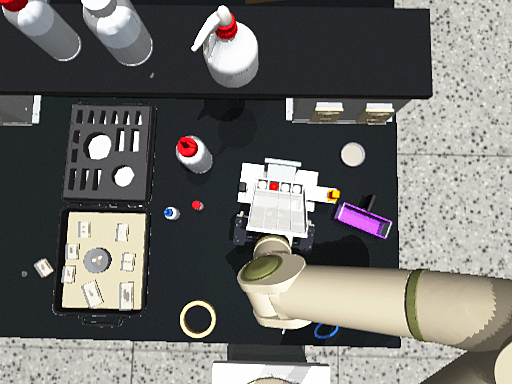

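>>> play_rows([
  [0, 0, 0, 0.0013, 0, 0.0027, 255],
  [0, 0, 0, 0.0013, 0, 0.0027, 255],
  [0, 0, 0, 0.0008, 0, 0.0018, 255],
  [0, 0, 0, 0, 0, 0, 255],
])

```text
clock: 10.02
eef_pos: [544.4, 0.7, 57.1]
tcp_rot: [[-0.901, 0.108, 0.419], [0.097, 0.994, -0.045], [-0.422, -0.0, -0.907]]
contact_force: [-0.5, 0.0, -0.8]
opening: 0.148
```

```bash
python3 - <<'E'
from h import *
s=read_state(); print(s['clock'],s['qpos'],s['eef_pos'],s['contact_force'])
E
```

```text
10.025 [ 0.54021761  0.94469921 -1.12744768  2.41680528  1.91246902  0.99556386
 -0.51997137] [544.3651425    0.65800657  57.13206368] [-0.48430983  0.02013438 -0.76133925]
```

>>> play_rows([
  [0, 0, 0, 0.0003, 0, 0.0006, 255],
  [0, 0, 0, 0, 0, 0, 130],
  [0, 0, 0, 0, 0, 0, 130],
  [0, 0, 0, 0, 0, 0, 130],
  [0, 0, 0, 0, 0, 0, 130],
])

```text
clock: 10.65
eef_pos: [544.5, 0.5, 56.6]
tcp_rot: [[-0.901, 0.108, 0.42], [0.098, 0.994, -0.046], [-0.422, -0.0, -0.907]]
contact_force: [0.1, -0.1, -0.3]
opening: 0.477
```

```bash
python3 - <<'E'
from h import *
s=read_state(); print(s['clock'],s['eef_pos'],s['contact_force'],s['opening'])
p0=s['eef_pos']; q=Ro.from_euler('z',-DY,degrees=True).apply(p0-DO); print(q)
R=lean_rot(DY,34)
plan(fr(DO,DY,[q[0]-5,q[1],q[2]-1]),R,8,130)
for n in('scene','top'):
    p,d=cams.read_camera(n); cv2.imwrite(f'pics/{n}7.png',p[:,:,::-1]); np.save(f'pics/{n}7.npy',d)
a=cv2.resize(cv2.imread('pics/scene7.png')[150:280,180:400],None,fx=3.5,fy=3.5,interpolation=cv2.INTER_CUBIC); cv2.imwrite('pics/s7z.png',a)
E
```

```text
10.65 [5.44515587e+02 5.20455745e-01 5.66441194e+01] [ 0.07880899 -0.13485468 -0.30081245] 0.4774875596798628
[-72.37494768  -0.42412056  56.64411937]
[[0.01, -1.13, 0.01, 0.0006, 0.0, -0.0002, 130], [0.0, -1.13, 0.01, 0.0006, 0.0, -0.0001, 130], [0.01, -1.13, 0.02, 0.0006, 0.0, -0.0002, 130], [0.0, -1.12, 0.01, 0.0007, 0.0, -0.0002, 130], [0.01, -1.13, 0.01, 0.0006, 0.0, -0.0002, 130], [0.01, -1.13, 0.01, 0.0006, 0.0, -0.0002, 130], [0.0, -1.13, 0.01, 0.0006, 0.0, -0.0002, 130], [0.01, -1.13, 0.02, 0.0006, 0.0, -0.0002, 130]]
end [539.5   1.1  55.6]
```

View pics/s7z.png

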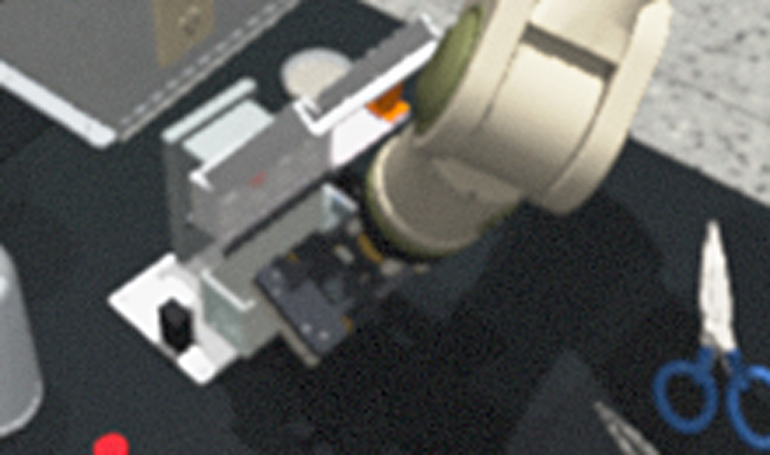

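>>> play_rows([
  [0, -1.1, 0, 0.0006, 0, -0.0002, 130],
  [0, -1.1, 0, 0.0006, 0, -0.0002, 130],
  [0, -1.1, 0, 0.0006, 0, -0.0002, 130],
  [0, -1.1, 0, 0.0006, 0, -0.0002, 130],
  [0, -1.1, 0, 0.0006, 0, -0.0002, 130],
  [0, -1.1, 0, 0.0006, 0, -0.0002, 130],
  [0, -1.1, 0, 0.0006, 0, -0.0002, 130],
  [0, 0, 0, 0, 0, 0, 130],
])

```text
clock: 11.75
eef_pos: [539.8, 1.2, 55.6]
tcp_rot: [[-0.837, 0.107, 0.536], [0.09, 0.994, -0.058], [-0.539, -0.0, -0.842]]
contact_force: [0.5, 0.2, 0.2]
opening: 0.493
```

```bash
python3 - <<'E'
from h import *
s=read_state(); print(s['clock'],s['qpos'],s['eef_pos'],s['contact_force'],s['opening']);print(s['tcp_rot'])
q=Ro.from_euler('z',-DY,degrees=True).apply(s['eef_pos']-DO); print(q)
E
```

```text
11.75 [ 0.49780741  1.00775386 -1.13671659  2.51968716  2.10107615  1.19112912
 -0.71607071] [539.77142827   1.22393693  55.57701628] [0.46417165 0.17835471 0.20523604] 0.4925483257272292
[[-8.37162278e-01  1.07070462e-01  5.36372294e-01]
 [ 9.01081096e-02  9.94251432e-01 -5.78326841e-02]
 [-5.39481093e-01 -8.38480545e-05 -8.41997710e-01]]
[-77.16765252  -0.24548475  55.57701628]
```

>>> play_rows([
  [0, 0, 0, 0, 0, 0, 255],
  [0, 0, 0, 0, 0, 0, 255],
  [0, 0, 0, 0, 0, 0, 255],
  [0, 0, 0, 0, 0, 0, 255],
], force=30)

```text
clock: 12.25
eef_pos: [540.2, 0.9, 56.0]
tcp_rot: [[-0.837, 0.108, 0.537], [0.091, 0.994, -0.058], [-0.54, -0.0, -0.842]]
contact_force: [0.0, -0.8, 0.7]
opening: 0.149
```

```bash
python3 - <<'E'
from h import *
s=read_state(); print(s['clock'],s['eef_pos'],s['contact_force'],s['opening']*93)
for n in('scene','top'):
    d=np.load(f'pics/{n}7.npy'); K,W=cal(n); C=cloud(K,W,d); im=cv2.imread(f'pics/{n}7.png'); print(n,'cam',W[:3,3].round())
    q=Ro.from_euler('z',-DY,degrees=True).apply(C.reshape(-1,3)-DO).reshape(C.shape)
    k=(abs(q[...,2]-66)<4)&(abs(q[...,0]+20)<40)&(abs(q[...,1])<80)&(im.min(2)>90)
    if k.sum()>10:
        P=np.array([Ro.from_euler('z',-DY,degrees=True).apply(ray(n,u,v,66,(K,W))-DO)[:2] for v,u in np.argwhere(k)],np.float32); print(n,k.sum(),cv2.minAreaRect(P),P.min(0),P.max(0))
    for nm,y0 in(('lamp',97),('sens',-97)):
        d0=np.load(f'pics/{n}0.npy'); im0=cv2.imread(f'pics/{n}0.png'); C0=cloud(K,W,d0); q0=Ro.from_euler('z',-DY,degrees=True).apply(C0.reshape(-1,3)-DO).reshape(C.shape)
        k=(abs(q0[...,0])<25)&(abs(q0[...,1]-y0)<22)&(abs(q0[...,2]-50)<3)&(im0.max(2)<120)
        if k.sum()>5:
            P=np.array([Ro.from_euler('z',-DY,degrees=True).apply(ray(n,u,v,50,(K,W))-DO)[:2] for v,u in np.argwhere(k)]); print(nm,k.sum(),P.min(0),P.max(0),P.mean(0))
    # base in disp frame edges, initial
    k=(abs(q0[...,2]-6)<3)&(im0.min(2)>110)&(abs(q0[...,0]-16)<75)&(abs(q0[...,1])<130)
    P=np.array([Ro.from_euler('z',-DY,degrees=True).apply(ray(n,u,v,6,(K,W))-DO)[:2] for v,u in np.argwhere(k)]); print('base',np.percentile(P,[1,99],axis=0),P.min(0),P.max(0))
E
```

```text
12.25 [540.21026018   0.94265948  55.9845488 ] [ 0.03215307 -0.80681947  0.66700402] 13.811285594431274
scene cam [178. 509. 856.]
scene 105 ((-15.22854995727539, 3.3533782958984375), (51.03228759765625, 141.01443481445312), 6.537541389465332) [-48.512646 -66.85669 ] [ 3.9823117 71.79688  ]
lamp 35 [-10.33152978  92.20879913] [ 10.24642866 108.24270781] [ -0.69560026 100.60585458]
sens 40 [ -11.97952781 -105.13376552] [ 12.64858509 -84.55587277] [  0.23302815 -95.78785402]
base [[ -38.2542766  -101.49248949]
 [  70.90684078  107.90265726]] [ -41.20979432 -106.70538477] [ 74.42053252 109.71610591]
top cam [ 519.   35. 1031.]
top 24 ((-20.474571228027344, 67.93488311767578), (13.287317276000977, 46.498497009277344), 73.96829223632812) [-44.65441   55.128872] [ 1.3152671 68.855225 ]
lamp 65 [-12.67319205  87.38315804] [ 13.03762243 106.92773083] [ 0.29482998 97.29570265]
base [[ -37.62818566 -106.85062818]
 [  71.96128758  107.51972922]] [ -50.9790083  -108.65811455] [ 74.47928272 108.17741867]
```

>>> play_rows([
  [0, 0, 0, -0.0011, 0, -0.0017, 255],
  [0, 0, 0, -0.0016, 0, -0.0025, 255],
  [0, 0, 0, -0.0045, 0, 0.0029, 255],
  [0, 0, 0, -0.0045, 0, 0.0029, 255],
  [0, 0, 0, -0.0045, 0, 0.0029, 255],
  [0, 0, 0, -0.0045, 0, 0.0029, 255],
  [0, 0, 0, 0, 0, 0, 255],
])

```text
clock: 13.12
eef_pos: [561.9, -1.4, 60.9]
tcp_rot: [[-0.837, 0.109, 0.537], [0.091, 0.994, -0.059], [-0.54, 0.0, -0.842]]
contact_force: [-0.3, 0.1, -0.9]
opening: 0.148
```

```bash
python3 - <<'E'
from h import *
s=read_state(); print(s['clock'],s['qpos'],s['eef_pos'],s['contact_force'])
print(Ro.from_euler('z',-DY,degrees=True).apply(s['eef_pos']-DO))
for n in('scene','top'):
    p,d=cams.read_camera(n); cv2.imwrite(f'pics/{n}8.png',p[:,:,::-1]); np.save(f'pics/{n}8.npy',d)
    K,W=cal(n); C=cloud(K,W,d); q=Ro.from_euler('z',-DY,degrees=True).apply(C.reshape(-1,3)-DO).reshape(C.shape)
    nrm=np.array([-136,-94])/np.hypot(136,94)
    D=(q[...,0]+14)*nrm[0]+(q[...,2]-157)*nrm[1]
    m=(abs(q[...,1])<75)&(q[...,2]>120)&(q[...,2]<320)&(D>8)&(D<150)&(q[...,0]>-300)
    for lo in range(150,320,30):
        k=m&(q[...,2]>=lo)&(q[...,2]<lo+30); 
        if k.sum()>5: print(n,lo,k.sum(),np.sort(D[k])[:3].round(0), q[k].max(0).round())
a=cv2.resize(cv2.imread('pics/scene8.png')[150:280,180:400],None,fx=3.5,fy=3.5,interpolation=cv2.INTER_CUBIC); cv2.imwrite('pics/s8z.png',a)
E
```

```text
13.125 [ 0.52022223  0.99117638 -1.13092489  2.46779116  2.08648013  1.13989384
 -0.65476858] [561.86762782  -1.44980794  60.8868286 ] [-0.28885393  0.11617799 -0.90703495]
[-54.91149135  -0.47837153  60.8868286 ]
scene 150 240 [49. 49. 50.] [-72.  75. 180.]
scene 180 134 [49. 50. 50.] [-105.   39.  210.]
scene 210 278 [44. 44. 45.] [-109.   42.  240.]
scene 240 336 [41. 41. 41.] [-124.   41.  270.]
scene 270 347 [41. 41. 42.] [-143.   43.  300.]
scene 300 205 [32. 36. 37.] [-165.   61.  320.]
top 150 83 [49. 51. 51.] [-80.  75. 174.]
top 180 76 [52. 52. 53.] [-113.   38.  210.]
top 210 224 [42. 42. 42.] [-112.   41.  240.]
top 240 378 [40. 40. 41.] [-123.   39.  270.]
top 270 305 [40. 40. 41.] [-144.   39.  300.]
top 300 75 [35. 37. 37.] [-163.   58.  320.]
```

View pics/s8z.png

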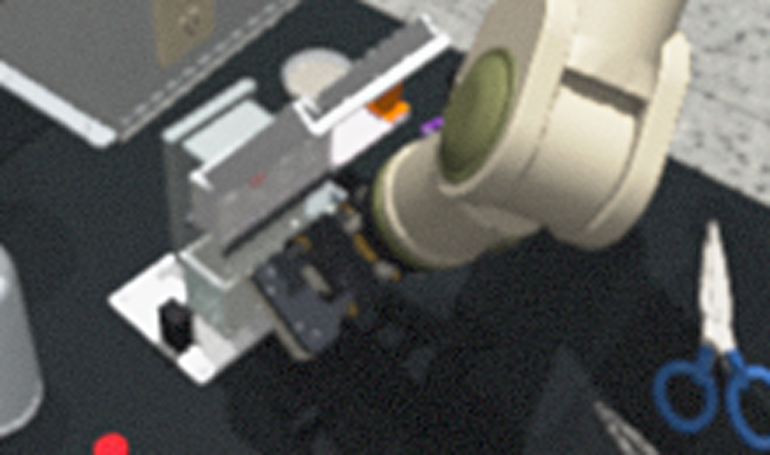

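Clearance 40 mm now. Lower about 5 mm, release.

>>> play_rows([
  [0, 0, 0, 0.0011, 0, 0.0018, 255],
  [0, 0, 0, 0.0011, 0, 0.0018, 255],
  [0, 0, 0, 0.0005, 0, 0.0008, 255],
  [0, 0, 0, 0, 0, 0, 255],
  [0, 0, 0, 0, 0, 0, 120],
  [0, 0, 0, 0, 0, 0, 120],
  [0, 0, 0, 0, 0, 0, 120],
  [0, 0, 0, 0, 0, 0, 120],
])

```text
clock: 14.22
eef_pos: [561.6, -1.3, 55.7]
tcp_rot: [[-0.837, 0.108, 0.537], [0.091, 0.994, -0.058], [-0.54, -0.0, -0.842]]
contact_force: [-0.1, 0.2, 0.4]
opening: 0.509
```

```bash
python3 - <<'E'
from h import *
s=read_state(); print(s['clock'],s['eef_pos'],s['contact_force'],s['opening'])
for n in('scene','top'):
    p,d=cams.read_camera(n); cv2.imwrite(f'pics/{n}9.png',p[:,:,::-1]); np.save(f'pics/{n}9.npy',d)
    K,W=cal(n); C=cloud(K,W,d); im=p; U=Ro.from_euler('z',-DY,degrees=True)
    q=U.apply(C.reshape(-1,3)-DO).reshape(C.shape)
    k=(abs(q[...,2]-66)<4)&(abs(q[...,0])<40)&(abs(q[...,1])<80)&(im.min(2)>90)
    P=np.array([U.apply(ray(n,u,v,66,(K,W))-DO)[:2] for v,u in np.argwhere(k)],np.float32)
    if len(P): print(n,k.sum(),P.min(0),P.max(0),cv2.minAreaRect(P))
a=cv2.resize(cv2.imread('pics/scene9.png')[150:280,180:400],None,fx=3.5,fy=3.5,interpolation=cv2.INTER_CUBIC); cv2.imwrite('pics/s9z.png',a)
E
```

```text
14.225 [561.59756689  -1.29303461  55.66567982] [-0.09993885  0.16214501  0.41672332] 0.5090115351019433
scene 116 [-27.33338 -66.85669] [25.141596 71.67133 ] ((-0.9952640533447266, 2.4390487670898438), (52.44882583618164, 138.54298400878906), 0.09950321912765503)
top 30 [-25.859493  63.220318] [23.301964 68.86799 ] ((-1.2788753509521484, 66.03694152832031), (49.16012191772461, 5.64704704284668), 0.018037952482700348)
```

View pics/s9z.png

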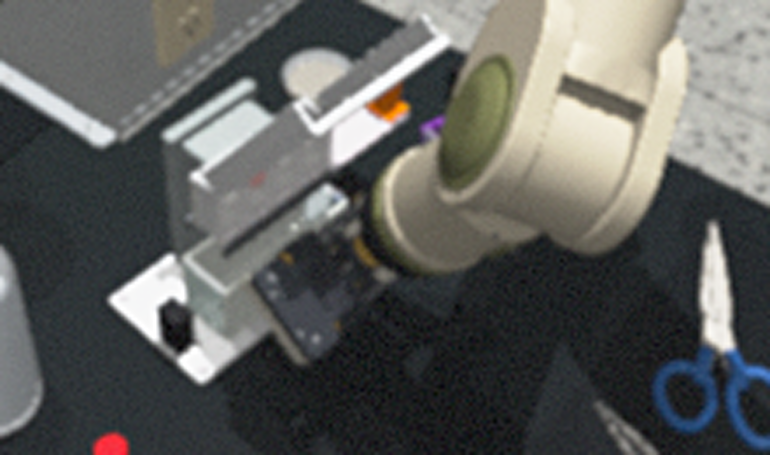

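>>> play_rows([
  [0, 0, 0, 0, 0, -0.008, 120],
  [0, 0, 0, 0, 0, -0.013, 120],
  [0, 0, 0, 0, 0, -0.013, 120],
  [0, 0, 0, 0, 0, -0.013, 120],
  [0, 0, 0, 0, 0, -0.013, 120],
])

```text
clock: 14.95
eef_pos: [528.9, 2.2, 107.2]
tcp_rot: [[-0.837, 0.108, 0.537], [0.09, 0.994, -0.058], [-0.54, -0.0, -0.842]]
contact_force: [-0.2, 0.0, 0.2]
opening: 0.529
```

```bash
python3 - <<'E'
from h import *
s=read_state(); print(s['clock'],s['qpos'],s['eef_pos'],s['contact_force'],s['opening'])
for n in('scene','top'):
    p,d=cams.read_camera(n); cv2.imwrite(f'pics/{n}10.png',p[:,:,::-1]); np.save(f'pics/{n}10.npy',d)
a=cv2.resize(cv2.imread('pics/scene10.png')[130:280,180:400],None,fx=3.5,fy=3.5,interpolation=cv2.INTER_CUBIC); cv2.imwrite('pics/s10z.png',a)
E
```

```text
14.95 [ 0.53409951  0.87391136 -1.19484444  2.52178901  1.98975466  1.09486677
 -0.67558683] [528.85252197   2.24642014 107.17926394] [-0.19988933  0.03032651  0.16443046] 0.5287707540664099
```

View pics/s10z.png

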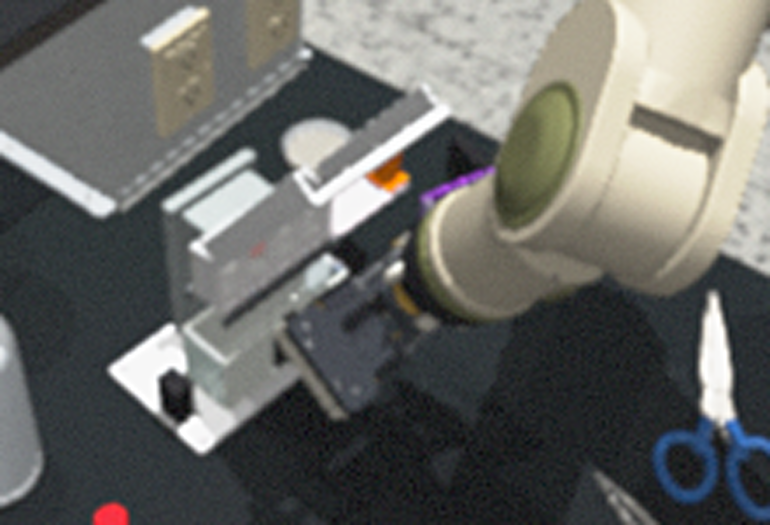

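>>> play_rows([
  [0, 0, 0, 0, -0.018, 0, 0],
  [0, 0, 0, 0, -0.032, 0, 0],
  [0, 0, 0, 0, -0.035, 0, 0],
  [0, 0, 0, 0, -0.035, 0, 0],
  [0, 0, 0, 0, -0.035, 0, 0],
  [0, 0, 0, 0, -0.035, 0, 0],
])

```text
clock: 15.8
eef_pos: [508.7, -188.1, 106.0]
tcp_rot: [[-0.837, 0.108, 0.537], [0.091, 0.994, -0.058], [-0.54, 0.0, -0.842]]
contact_force: [0.9, 0.8, -0.6]
opening: 1.002
```

```bash
python3 - <<'E'
from h import *
s=read_state(); print(s['clock'],s['qpos'],s['eef_pos'],s['contact_force'],s['opening'])
print(s['tcp_rot'].round(3))
for n in('scene','top'):
    p,d=cams.read_camera(n); cv2.imwrite(f'pics/{n}11.png',p[:,:,::-1]); np.save(f'pics/{n}11.npy',d)
Rt=lean_rot(DY,0)@Ro.from_euler('z',-90,degrees=True).as_matrix(); print(Rt.round(2))
h=fr(DO,DY,[0,-136,230]); print(h)
plan(h,Rt,12,0)
E
```

```text
15.8 [ 1.03575976  0.84288689 -1.11861702  2.47966508  2.18439774  0.77205329
 -0.33050986] [ 508.71985307 -188.08055085  106.04968067] [ 0.9246392   0.76936468 -0.5786304 ] 1.0020318503102337
[[-0.837  0.108  0.537]
 [ 0.091  0.994 -0.058]
 [-0.54   0.    -0.842]]
[[-0.11 -0.99  0.  ]
 [-0.99  0.11  0.  ]
 [ 0.    0.   -1.  ]]
[ 601.57613369 -142.17868994  230.        ]
[[-2.14, 2.12, -7.3, -0.0117, 0.0049, -0.0048, 0], [-2.14, 2.12, -7.3, -0.0121, 0.0036, -0.0051, 0], [-2.15, 2.12, -7.29, -0.0123, 0.0022, -0.0054, 0], [-2.14, 2.12, -7.3, -0.0123, 0.0009, -0.0058, 0], [-2.14, 2.12, -7.3, -0.0121, -0.0005, -0.0063, 0], [-2.14, 2.12, -7.3, -0.0116, -0.0017, -0.0068, 0], [-2.14, 2.11, -7.29, -0.0112, -0.0029, -0.0072, 0], [-2.14, 2.12, -7.3, -0.0104, -0.004, -0.0078, 0], [-2.15, 2.12, -7.3, -0.0095, -0.005, -0.0083, 0], [-2.14, 2.12, -7.3, -0.0085, -0.0058, -0.0089, 0], [-2.14, 2.12, -7.29, -0.0075, -0.0065, -0.0094, 0], [-2.14, 2.12, -7.3, -0.0061, -0.007, -0.0099, 0]]
end [ 601.5 -142.2  230. ]
```

View pics/scene11.png

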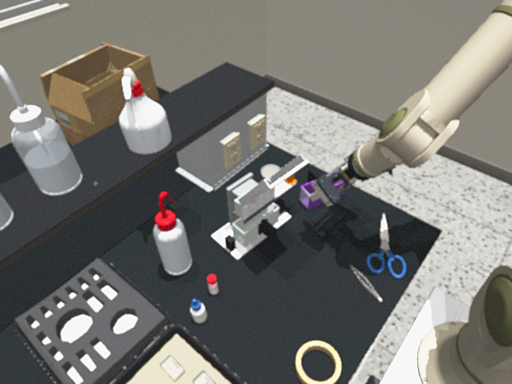

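View pics/top11.png

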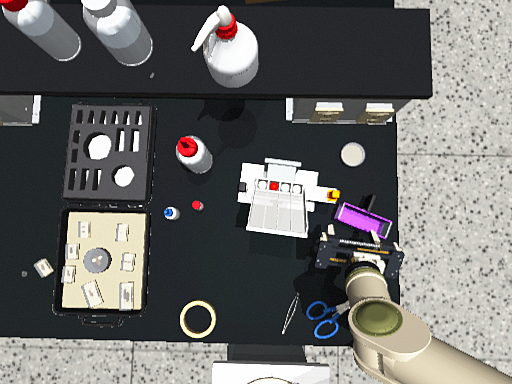

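```bash
python3 - <<'E'
from h import *
Rt=lean_rot(DY,0)@Ro.from_euler('z',-90,degrees=True).as_matrix()
plan(np.array([535,-195,235.]),Rt,12,0)
E
```

```text
[[-2.14, 2.12, -7.3, -0.0077, -0.0001, -0.0078, 0], [-2.14, 2.12, -7.3, -0.0074, -0.0008, -0.0082, 0], [-2.15, 2.12, -7.29, -0.007, -0.0013, -0.0084, 0], [-2.14, 2.12, -7.3, -0.0064, -0.0019, -0.0088, 0], [-2.14, 2.12, -7.3, -0.0058, -0.0024, -0.0091, 0], [-2.14, 2.12, -7.3, -0.0052, -0.0027, -0.0093, 0], [-2.14, 2.11, -7.29, -0.0045, -0.0029, -0.0097, 0], [-2.14, 2.12, -7.3, -0.0037, -0.0031, -0.0099, 0], [-2.15, 2.12, -7.3, -0.0029, -0.0032, -0.0101, 0], [-2.14, 2.12, -7.3, -0.0022, -0.0031, -0.0104, 0], [-2.14, 2.12, -7.29, -0.0013, -0.0029, -0.0105, 0], [-2.14, 2.12, -7.3, -0.0007, -0.0027, -0.0107, 0]]
end [ 535. -195.  235.]
```

>>> play_rows([
  [-2.14, 2.12, -7.3, -0.0077, 0, -0.0078, 0],
  [-2.14, 2.12, -7.3, -0.0074, -0.0008, -0.0082, 0],
  [-2.14, 2.12, -7.3, -0.007, -0.0013, -0.0084, 0],
  [-2.14, 2.12, -7.3, -0.0064, -0.0019, -0.0088, 0],
  [-2.14, 2.12, -7.3, -0.0058, -0.0024, -0.009, 0],
  [-2.14, 2.12, -7.3, -0.0052, -0.0027, -0.0093, 0],
  [-2.14, 2.12, -7.3, -0.0045, -0.0029, -0.0097, 0],
  [-2.14, 2.12, -7.3, -0.0037, -0.0031, -0.01, 0],
  [-2.14, 2.12, -7.3, -0.0029, -0.0032, -0.01, 0],
  [-2.14, 2.12, -7.3, -0.0022, -0.0031, -0.0104, 0],
  [-2.14, 2.12, -7.3, -0.0013, -0.0029, -0.0105, 0],
  [-2.14, 2.12, -7.3, -0.0007, -0.0027, -0.0107, 0],
])

```text
clock: 17.4
eef_pos: [520.7, -201.9, 208.5]
tcp_rot: [[-0.351, -0.934, 0.063], [-0.935, 0.353, 0.03], [-0.05, -0.048, -0.998]]
contact_force: [0.4, -0.5, -0.0]
opening: 0.999
```

```bash
python3 - <<'E'
from h import *
s=read_state(); print(s['clock'],s['qpos'],s['eef_pos'],s['contact_force'],s['opening'])
print(s['tcp_rot'].round(3))
# re-measure handle
n='top';p,d=cams.read_camera(n); cv2.imwrite('pics/top12.png',p[:,:,::-1])
K,W=cal(n); C=cloud(K,W,d); hsv=cv2.cvtColor(p,cv2.COLOR_RGB2HSV); U=Ro.from_euler('z',-DY,degrees=True)
o=(cv2.inRange(hsv,(8,150,100),(28,255,255))>0)&(abs(C[...,2]-154)<4); P=np.array([ray(n,u,v,154,(K,W)) for v,u in np.argwhere(o)]); print(o.sum(), P.mean(0),U.apply(P-DO).mean(0),U.apply(P-DO).min(0),U.apply(P-DO).max(0))
Rt=lean_rot(DY,0)@Ro.from_euler('z',-90,degrees=True).as_matrix()
plan(fr(DO,DY,[0,-136,232]),Rt,4,0)
E
```

```text
17.4 [ 1.06476148  0.69937493 -1.20182935  2.00212381  0.7947061   0.94171564
  2.24927108] [ 520.67664398 -201.85263615  208.49207947] [ 0.36090063 -0.46454546 -0.02057921] 0.9985738648766284
[[-0.351 -0.934  0.063]
 [-0.935  0.353  0.03 ]
 [-0.05  -0.048 -0.998]]
46 [ 602.34975179 -142.74656864  154.        ] [   0.83126196 -136.4795568   154.        ] [  -7.47745917 -144.70566642  154.        ] [   8.80881705 -127.51651944  154.        ]
[[-0.79, 0.62, -3.49, -0.0209, -0.0137, -0.0038, 0], [-0.8, 0.62, -3.49, -0.0201, -0.0149, -0.0042, 0], [-0.79, 0.62, -3.49, -0.019, -0.016, -0.0046, 0], [-0.8, 0.62, -3.49, -0.018, -0.017, -0.0051, 0]]
end [ 601.6 -142.2  232. ]
```

```bash
python3 - <<'E'
from h import *
Rt=lean_rot(DY,0)@Ro.from_euler('z',-90,degrees=True).as_matrix()
plan(fr(DO,DY,[0.5,-136.3,228]),Rt,7,0)
E
```

```text
[[-0.45, 0.35, -1.99, -0.0119, -0.0079, -0.0016, 0], [-0.46, 0.36, -2.0, -0.0116, -0.0082, -0.0017, 0], [-0.45, 0.35, -1.99, -0.0114, -0.0087, -0.0019, 0], [-0.46, 0.36, -2.0, -0.011, -0.009, -0.002, 0], [-0.45, 0.35, -1.99, -0.0106, -0.0094, -0.0022, 0], [-0.46, 0.36, -1.99, -0.0104, -0.0097, -0.0022, 0], [-0.45, 0.35, -2.0, -0.0099, -0.0101, -0.0025, 0]]
end [ 602.1 -142.6  228. ]
```

>>> play_rows([
  [-0.45, 0.35, -2, -0.012, -0.008, -0.0016, 0],
  [-0.45, 0.35, -2, -0.0116, -0.0082, -0.0017, 0],
  [-0.45, 0.35, -2, -0.0114, -0.0087, -0.002, 0],
  [-0.45, 0.35, -2, -0.011, -0.009, -0.002, 0],
  [-0.45, 0.35, -2, -0.0106, -0.0094, -0.0022, 0],
  [-0.45, 0.35, -2, -0.0104, -0.0097, -0.0022, 0],
  [-0.45, 0.35, -2, -0.01, -0.01, -0.0025, 0],
  [0, 0, 0, 0, 0, 0, 0],
])

```text
clock: 18.45
eef_pos: [602.2, -143.2, 227.0]
tcp_rot: [[-0.119, -0.993, 0.003], [-0.993, 0.119, 0.002], [-0.003, -0.003, -1.0]]
contact_force: [0.4, 0.3, -0.0]
opening: 0.999
```

```bash
python3 - <<'E'
from h import *
s=read_state(); print(s['clock'],s['qpos'],s['eef_pos'],s['contact_force'],s['opening'])
print(s['tcp_rot'].round(3))
for n in('scene','top'):
    p,d=cams.read_camera(n); cv2.imwrite(f'pics/{n}13.png',p[:,:,::-1]); np.save(f'pics/{n}13.npy',d)
Rt=lean_rot(DY,0)@Ro.from_euler('z',-90,degrees=True).as_matrix()
plan(fr(DO,DY,[0.5,-136.3,140]),Rt,7,0)
E
```

```text
18.45 [ 0.85804888  0.76675782 -1.20407175  1.81959651  0.79376117  1.13537958
  2.39762307] [ 602.16716447 -143.23750765  227.00472824] [ 0.41970717  0.27386146 -0.03944393] 0.9993505602945115
[[-0.119 -0.993  0.003]
 [-0.993  0.119  0.002]
 [-0.003 -0.003 -1.   ]]
[[-0.01, 0.01, -0.09, -0.0003, -0.0001, 0.0124, 0], [-0.02, 0.02, -0.09, -0.0003, -0.0001, 0.0123, 0], [-0.01, 0.01, -0.09, -0.0003, -0.0001, 0.0124, 0], [-0.01, 0.01, -0.09, -0.0002, -0.0001, 0.0123, 0], [-0.02, 0.01, -0.09, -0.0003, -0.0001, 0.0124, 0], [-0.01, 0.02, -0.09, -0.0003, -0.0001, 0.0124, 0], [-0.02, 0.01, -0.08, -0.0003, -0.0001, 0.0123, 0]]
end [ 602.  -142.6  140. ]
```

View pics/scene13.png

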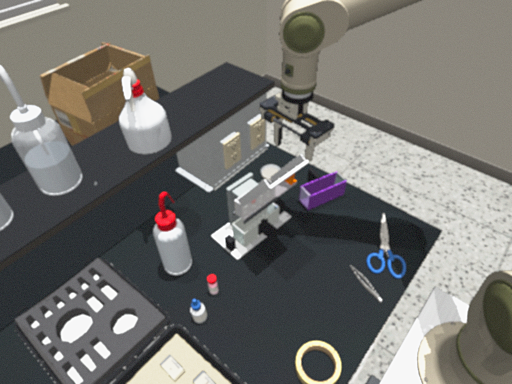

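View pics/top13.png

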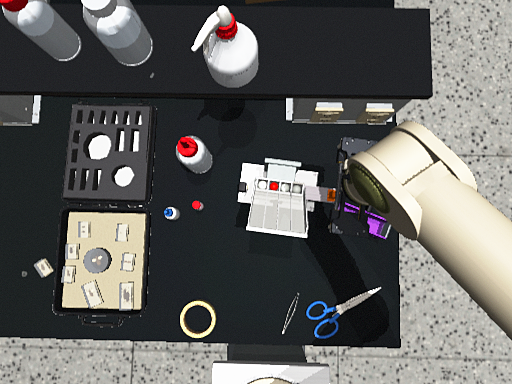

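>>> play_rows([
  [0, 0, 0, -0.0003, 0, 0.012, 0],
  [0, 0, 0, -0.0003, 0, 0.0125, 0],
  [0, 0, 0, -0.0001, 0, 0.0125, 0],
  [0, 0, 0, 0, 0, 0.0125, 0],
  [0, 0, 0, 0, 0, 0.0125, 0],
  [0, 0, 0, 0, 0, 0.0125, 0],
  [0, 0, 0, 0, 0, 0.0125, 0],
  [0, 0, 0, 0, 0, 0, 0],
])

```text
clock: 19.55
eef_pos: [601.0, -143.7, 138.6]
tcp_rot: [[-0.12, -0.993, 0.001], [-0.993, 0.12, 0.002], [-0.002, -0.001, -1.0]]
contact_force: [0.4, -0.1, -0.3]
opening: 0.999
```

```bash
python3 - <<'E'
from h import *
s=read_state(); print(s['clock'],s['qpos'],s['eef_pos'],s['contact_force'],s['opening'])
print(Ro.from_euler('z',-DY,degrees=True).apply(s['eef_pos']-DO))
for n in('scene','wrist'):
    p,d=cams.read_camera(n); cv2.imwrite(f'pics/{n}14.png',p[:,:,::-1])
E
```

```text
19.55 [ 0.80880808  0.85457151 -1.11495623  1.89408206  0.91781254  1.01820015
  2.29989853] [ 600.97734486 -143.74218904  138.63487837] [ 0.4303965  -0.14514029 -0.25177185] 0.9994440999875807
[  -0.42360323 -137.61976474  138.63487837]
```

View pics/wrist14.png

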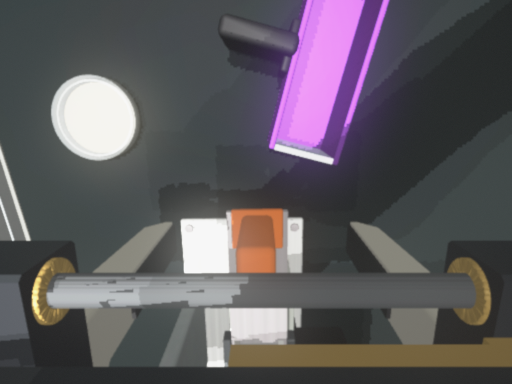

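Handle is between the fingers. Close on it.

>>> play_rows([
  [0, 0, 0, 0, 0, 0, 255],
  [0, 0, 0, 0, 0, 0, 255],
  [0, 0, 0, 0, 0, 0, 255],
  [0, 0, 0, 0, 0, 0, 255],
  [0, 0, 0, 0, 0, 0, 255],
  [0, 0, 0, 0, 0, 0, 255],
  [0, 0, 0, 0, 0, 0, 255],
  [0, 0, 0, 0, 0, 0, 255],
  [0, 0, 0, 0, 0, 0, 255],
], force=25)

```text
clock: 20.78
eef_pos: [603.6, -143.9, 139.9]
tcp_rot: [[-0.121, -0.993, 0.006], [-0.993, 0.121, 0.002], [-0.003, -0.006, -1.0]]
contact_force: [9.1, -0.8, -6.2]
opening: 0.194
```

```bash
python3 - <<'E'
from h import *
s=read_state(); print(s['clock'],s['eef_pos'],s['contact_force'],s['opening']*93)
print(Ro.from_euler('z',-DY,degrees=True).apply(s['eef_pos']-DO))
E
```

```text
20.775 [ 603.62141542 -143.94680578  139.85501807] [ 9.09311403 -0.83311662 -6.24279893] 18.01667171161745
[   2.22695316 -137.53300052  139.85501807]
```

>>> play_rows([
  [0, 0, 0, -0.003, -0.0025, 0, 255],
  [0, 0, 0, -0.003, 0, 0, 255],
  [0, 0, 0, -0.003, 0, 0, 255],
  [0, 0, 0, 0, 0, 0, 255],
])

```text
clock: 21.28
eef_pos: [604.5, -137.5, 139.8]
tcp_rot: [[-0.122, -0.993, 0.001], [-0.993, 0.122, -0.003], [0.003, -0.001, -1.0]]
contact_force: [-2.4, -9.1, 6.3]
opening: 0.192
```

```bash
python3 - <<'E'
from h import *
s=read_state(); print(s['clock'],s['eef_pos'],s['contact_force'],s['opening']*93)
U=Ro.from_euler('z',-DY,degrees=True)
print(U.apply(s['eef_pos']-DO),U.apply(s['contact_force']))
E
```

```text
21.275 [ 604.46420223 -137.46292241  139.76268067] [-2.44668171 -9.05598681  6.25021479] 17.89370203992505
[   2.35314586 -130.99579099  139.76268067] [-1.43815362 -9.26978224  6.25021479]
```

>>> play_rows([
  [0, 0, 0, 0.003, 0, 0, 255],
  [0, 0, 0, 0.0045, 0, 0, 255],
  [0, 0, 0, 0.0045, 0, 0, 255],
  [0, 0, 0, 0.0045, 0, 0, 255],
  [0, 0, 0, 0.0045, 0, 0, 255],
  [0, 0, 0, 0.0045, 0, 0, 255],
  [0, 0, 0, 0.0045, 0, 0, 255],
  [0, 0, 0, 0.004, 0, 0, 255],
  [0, 0, 0, 0.002, 0, 0, 255],
  [0, 0, 0, 0, 0, 0, 255],
])

```text
clock: 22.52
eef_pos: [600.8, -171.3, 139.8]
tcp_rot: [[-0.121, -0.993, 0.003], [-0.993, 0.121, 0.001], [-0.001, -0.002, -1.0]]
contact_force: [-0.1, 1.0, 1.3]
opening: 0.193
```

```bash
python3 - <<'E'
from h import *
s=read_state(); print(s['clock'],s['eef_pos'],s['contact_force'],s['opening']*93)
U=Ro.from_euler('z',-DY,degrees=True)
print(U.apply(s['eef_pos']-DO),U.apply(s['contact_force']))
for n in('scene','top'):
    p,d=cams.read_camera(n); cv2.imwrite(f'pics/{n}15.png',p[:,:,::-1])
im=cv2.imread('pics/top15.png'); cv2.imwrite('pics/t15z.png',cv2.resize(im[150:265,215:375],None,fx=4.5,fy=4.5,interpolation=cv2.INTER_CUBIC))
im=cv2.imread('pics/scene15.png'); cv2.imwrite('pics/s15z.png',cv2.resize(im[150:280,200:340],None,fx=4.5,fy=4.5,interpolation=cv2.INTER_CUBIC))
E
```

```text
22.525 [ 600.77299011 -171.33964049  139.77295222] [-0.12244989  0.99690372  1.33129903] 17.928800665919965
[   2.40166346 -165.07297868  139.77295222] [-0.23110495  0.97744642  1.33129903]
```

View pics/t15z.png

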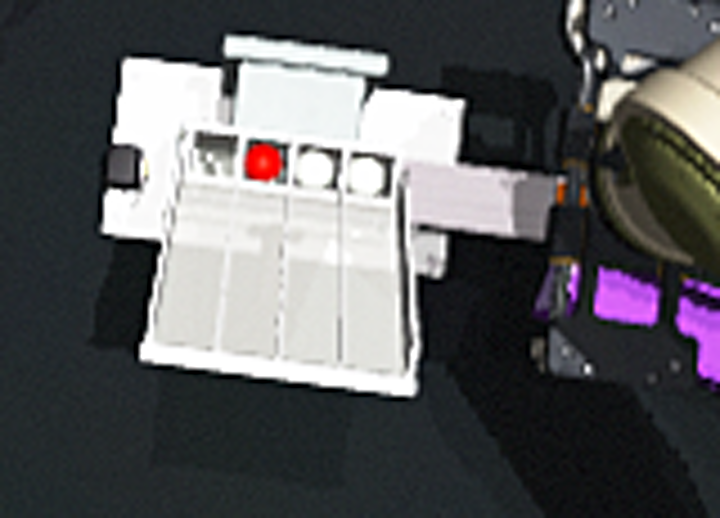

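View pics/s15z.png

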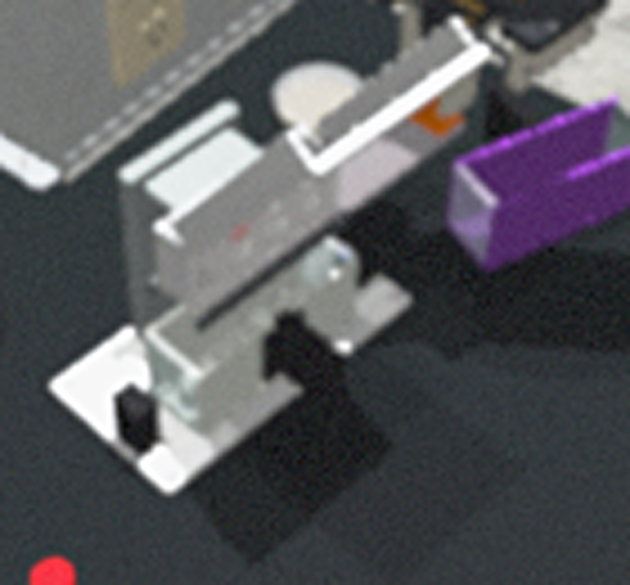

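>>> play_rows([
  [0, 0, 0, 0.0015, 0, 0, 255],
  [0, 0, 0, 0, 0, 0, 255],
  [0, 0, 0, 0, 0, 0, 255],
  [0, 0, 0, 0, 0, 0, 255],
  [0, 0, 0, 0, 0, 0, 255],
])

```text
clock: 23.25
eef_pos: [600.7, -172.2, 139.8]
tcp_rot: [[-0.12, -0.993, 0.003], [-0.993, 0.12, 0.002], [-0.002, -0.002, -1.0]]
contact_force: [2.3, 2.4, 1.0]
opening: 0.193
```

```bash
python3 - <<'E'
from h import *
s=read_state(); U=Ro.from_euler('z',-DY,degrees=True)
print(s['clock'],U.apply(s['eef_pos']-DO),U.apply(s['contact_force']))
n='top';p,d=cams.read_camera(n); K,W=cal(n); C=cloud(K,W,d); q=U.apply(C.reshape(-1,3)-DO).reshape(C.shape)
np.set_printoptions(linewidth=200)
for y in(42,14,-14,-42):
    k=(abs(q[...,0])<14)&(abs(q[...,1]-y)<10)&(q[...,2]>-5)&(q[...,2]<156); print(y,k.sum(),np.sort(q[k][:,2]).astype(int)[::max(1,k.sum()//15)])
E
```

```text
23.25 [   2.38531456 -165.95370896  139.76303671] [2.05681651 2.67856863 0.95177063]
42 46 [  8   9   9  10  11  14  26  31  34 112 120 129 135 142 148 155]
14 80 [101 117 125 137 141 142 143 144 145 146 146 147 147 148 148 149]
-14 80 [100 120 136 140 141 142 144 144 145 146 146 147 147 148 149 151]
-42 75 [106 120 134 140 141 143 144 145 146 146 146 147 148 149 150]
```

>>> play_rows([
  [0, 0, 0, -0.003, 0, 0, 255],
  [0, 0, 0, -0.0045, 0, 0, 255],
  [0, 0, 0, -0.0045, 0, 0, 255],
  [0, 0, 0, -0.0045, 0, 0, 255],
  [0, 0, 0, -0.0045, 0, 0, 255],
  [0, 0, 0, -0.0045, 0, 0, 255],
  [0, 0, 0, -0.0045, 0, 0, 255],
  [0, 0, 0, -0.0035, 0, 0, 255],
  [0, 0, 0, -0.0025, 0, 0, 255],
  [0, 0, 0, -0.002, 0, 0, 255],
  [0, 0, 0, 0, 0, 0, 255],
])

```text
clock: 24.68
eef_pos: [604.5, -137.5, 139.7]
tcp_rot: [[-0.123, -0.992, 0.001], [-0.992, 0.123, -0.003], [0.003, -0.001, -1.0]]
contact_force: [-2.7, -11.2, 9.0]
opening: 0.192
```

```bash
python3 - <<'E'
from h import *
s=read_state(); U=Ro.from_euler('z',-DY,degrees=True)
print(s['clock'],U.apply(s['eef_pos']-DO),U.apply(s['contact_force']))
E
```

```text
24.675 [   2.34315993 -130.98391899  139.71027742] [ -1.47337105 -11.47570381   8.95096373]
```

>>> play_rows([
  [0, 0, 0, 0.0015, 0, 0, 255],
  [0, 0, 0, 0, 0, 0, 0],
  [0, 0, 0, 0, 0, 0, 0],
  [0, 0, 0, 0, 0, 0, 0],
  [0, 0, 0, 0, 0, 0, 0],
  [0, 0, 0, 0, 0, 0, 0],
  [0, 0, 0, 0, 0, -0.012, 0],
  [0, 0, 0, 0, 0, -0.02, 0],
  [0, 0, 0, 0, 0, -0.02, 0],
  [0, 0, 0, 0, 0, -0.02, 0],
  [0, 0, 0, 0, 0, -0.02, 0],
  [0, 0, 0, 0, 0, -0.02, 0],
])

```text
clock: 26.18
eef_pos: [604.6, -136.3, 253.3]
tcp_rot: [[-0.121, -0.993, 0.003], [-0.993, 0.121, 0.001], [-0.002, -0.002, -1.0]]
contact_force: [-0.0, 0.4, 0.0]
opening: 1.001
```

>>> play_rows([
  [0, 0, 0, 0.02, 0, -0.015, 0],
  [0, 0, 0, 0.03, 0, -0.015, 0],
  [0, 0, 0, 0.03, 0, -0.015, 0],
  [0, 0, 0, 0.03, 0, -0.01, 0],
  [0, 0, 0, 0, 0, 0, 0],
])

```text
clock: 26.8
eef_pos: [591.0, -248.2, 307.1]
tcp_rot: [[-0.125, -0.992, 0.003], [-0.992, 0.125, 0.002], [-0.002, -0.002, -1.0]]
contact_force: [0.0, 0.2, -0.2]
opening: 1.002
```

```bash
python3 - <<'E'
from h import *
s=read_state(); U=Ro.from_euler('z',-DY,degrees=True)
print(s['clock'],s['eef_pos'],s['contact_force'],s['qpos'])
for n in('scene','top'):
    p,d=cams.read_camera(n); cv2.imwrite(f'pics/{n}16.png',p[:,:,::-1])
    K,W=cal(n); C=cloud(K,W,d); q=U.apply(C.reshape(-1,3)-DO).reshape(C.shape); hsv=cv2.cvtColor(p,cv2.COLOR_RGB2HSV)
    if n=='top':
        o=(cv2.inRange(hsv,(8,150,100),(28,255,255))>0)&(abs(C[...,2]-154)<4); P=np.array([U.apply(ray(n,u,v,154,(K,W))-DO) for v,u in np.argwhere(o)]); print('handle',len(P),P.mean(0) if len(P) else 0)
        for y in(42,14,-14,-42):
            k=(abs(q[...,0])<14)&(abs(q[...,1]-y)<10)&(q[...,2]>-5)&(q[...,2]<156); print(y,k.sum(),np.sort(q[k][:,2]).astype(int)[::max(1,k.sum()//15)])
    k=(abs(q[...,2]-66)<4)&(abs(q[...,0])<40)&(abs(q[...,1])<80)&(p.min(2)>90)
    P=np.array([U.apply(ray(n,u,v,66,(K,W))-DO)[:2] for v,u in np.argwhere(k)],np.float32)
    if len(P): print(n,P.min(0),P.max(0),cv2.minAreaRect(P))
im=cv2.imread('pics/top16.png'); cv2.imwrite('pics/t16z.png',cv2.resize(im[130:265,150:390],None,fx=3.3,fy=3.3,interpolation=cv2.INTER_CUBIC))
im=cv2.imread('pics/scene16.png'); cv2.imwrite('pics/s16z.png',cv2.resize(im[150:340,150:360],None,fx=3.1,fy=3.1,interpolation=cv2.INTER_CUBIC))
E
```

```text
26.8 [ 591.00568433 -248.15795978  307.0859298 ] [ 0.0274874   0.20932072 -0.18651036] [ 1.04304166  0.73601476 -1.2870152   1.68088335  0.73235525  1.29622771
  2.62653968]
scene [-31.532642 -66.85669 ] [25.141596 71.07886 ] ((-4.462068557739258, 2.21795654296875), (139.33029174804688, 52.12001419067383), 85.67456817626953)
handle 53 [   0.66140969 -129.53660637  154.        ]
42 79 [101 103 103 104 105 105 105 106 106 106 107 108 112 123 134 148]
14 81 [102 122 129 140 141 142 144 144 145 146 146 147 147 147 148 149 153]
-14 83 [106 121 130 138 140 142 142 143 145 145 146 146 147 147 148 149 152]
-42 83 [106 119 123 137 141 142 143 143 144 145 146 146 147 148 148 149 151]
top [-25.859493  63.220318] [23.301964 68.86799 ] ((-1.2788753509521484, 66.03694152832031), (49.16012191772461, 5.64704704284668), 0.018037952482700348)
```

View pics/t16z.png

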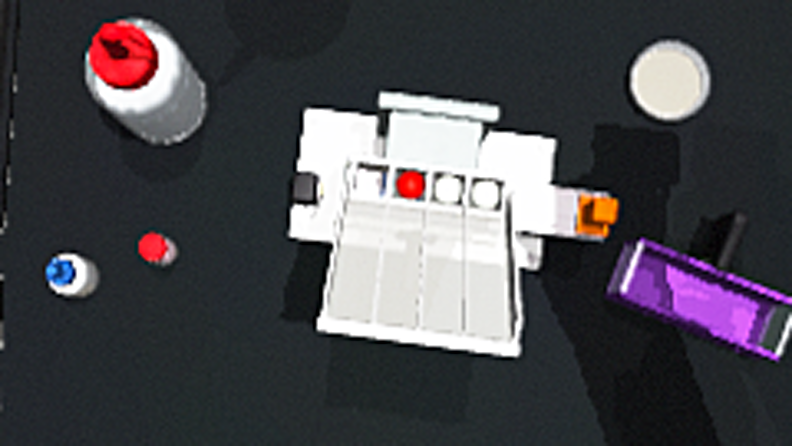

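View pics/s16z.png

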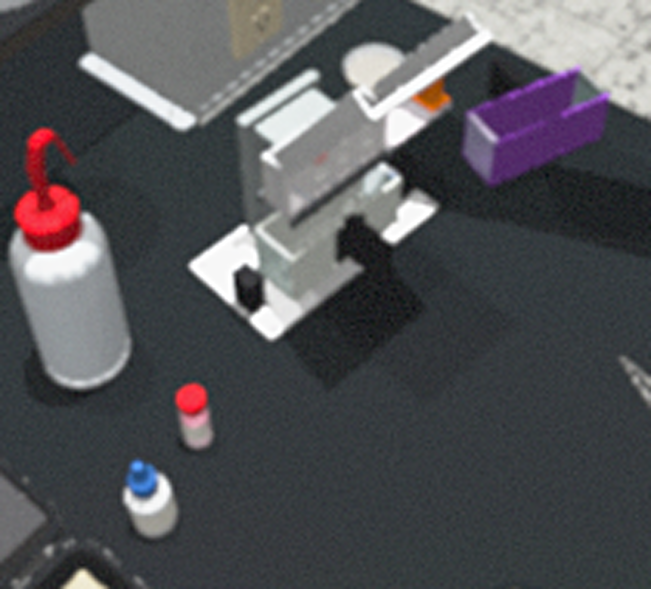

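>>> play_rows([
  [0, 0, 2, -0.015, 0, 0, 0],
  [0, 0, 2, -0.015, 0, 0, 0],
  [0, 0, 2, 0, 0, 0, 0],
  [0, 0, 0, 0, 0, 0, 0],
  [0, 0, 0, 0, 0, 0, 0],
])

```text
clock: 27.52
eef_pos: [595.3, -216.2, 306.5]
tcp_rot: [[-0.223, -0.975, 0.002], [-0.975, 0.223, 0.001], [-0.002, -0.002, -1.0]]
contact_force: [-0.2, 0.1, 0.3]
opening: 1.004
```

```bash
python3 - <<'E'
from h import *
s=read_state(); print(s['clock'],s['eef_pos'],s['qpos'],abs(s['qd']).max())
order.finish_job()
E
```

```text
27.525 [ 595.31687044 -216.21863106  306.49959112] [ 0.99292567  0.71191914 -1.26112131  1.69900353  0.7085938   1.26968328
  2.4911242 ] 0.005764416229859515
the job is handed in; nothing more can be done
```

The job is done and handed in at 27.5 s; `finish_job` gave no verdict. The white cell stands on its place with its fin to the front, and lane 1 has emptied into it. The red bead's lane (lane 2) and lanes 3 and 4 are still full, and the gate is home.

**Cell:** I set it down short of its place at a 25° lean because the slide left too little room for the wrist. I then regripped the fin at about 33°, moved the cell in and let go. The top view puts it within about 1–2 mm of centre and square to the light path.

**Gate:** I pushed it to its stop for a zero, drew it about 35 mm, then pushed it back until it met the stop with about 11 N. The handle's position then read within 1 mm of fully home.

**Beads:** With the gate open, depth in lane 1 reached down to the cell's floor and beads; afterwards it showed only the gate. Lanes 2–4 still read full. No bead shows outside the cell. I could not see the two dropped beads clearly enough to count them.

**Bystanders:** The dropper bottle, the vial and the wash bottle stand where they were by eye. I did not re-measure them at the end.

**Checks that disagreed or came close:**
- The scene camera put the cell about 2 mm further along y than the top camera. It showed the same offset on the fixed posts.
- The scene camera's last cell outline was tilted about 4° and 4 mm off in x. I took this for a stray edge point, since the top view's outline was unchanged.
- During the first approach, joints 3 and 4 sat on their range limits. Joint 3 read -1.294 against -1.29, and joint 4 read 2.5603 against 2.56. I backed them off.

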